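Square a pack of blanks in the corner jig and shut the gate

TASK

Make up a cutting pack in the blue corner jig: first stack every bare aluminium blank flat on its base plate, each pushed snug against both fences with its long side along the split fence; then lay the red template, marks up, on top of them and square it against the fences the same way; last, slide the yellow gate plate all the way down into the jig's slot. Leave the other things on the bench where they are.

Things in the scene. Friction and masses are not known exactly. Their poses are not given: they have to be found in the camera images.
- jig_corner (a point): Blue corner jig fixed on the bench. This point: inside corner of its two steel fences, on top of the 12 mm thick base plate. Axes: x out through the end fence, y out through the split long fence, z up. The stack belongs on the -x, -y side: a 56 mm edge against the end fence (plane x=0, solid, y -56 to 12 mm), a 90 mm edge against the long fence (plane y=0). Fences 45 mm high, 12 mm thick.
- jig_gap (a point): Foot of the middle of the long fence's gap, 45 mm to -x from the fence corner, on the base plate; same axes. The long fence is two pieces, x -84 to -70 and -20 to 0 mm from the corner; the 50 mm gap between lets a gripper finger through.
- jig_seat (a point): Where the centre of a squared sheet's underside belongs, on the base plate's top face (12 mm above the bench), 45 mm to -x and 28 mm to -y from the fence corner; same axes, sheets lie with their 90 mm side along x. The base plate reaches 67 mm to -x and +x of about here and 52 mm to -y and +y. The -y side is open; the -x end is open between the gate posts.
- jig_slot (a point): Middle of the bottom of the gate slot, on the base plate, 96.8 mm to -x and 28 mm to -y from the fence corner; same axes. Two blue grooved posts, 35 mm high over the base plate, open at the top: slot 9.6 mm wide (x), 84 mm long (y). Clear opening between the posts 66 mm (y -33 to 33); posts span x -11 to 11 and reach to y = +-48 mm.
- template_mid (a point): Centre of the red template plate with dark hole marks on its upper face, 90 x 56 x 8 mm (x, y, z), about 0.11 kg. It starts lying flat on the bench, marks up.
- gate_mid (a point): Centre of the yellow gate plate, 40 mm over its lower edge. Plate 8 mm thick (x), 80 wide (y), 50 high, lower edge rounded; on top a black grip 12 mm thick (x), 40 long (y), 30 high, its middle 25 mm above this point. 0.2 kg. Starts upright in the slot of a black rest, lower edge 6 mm over the bench. Either face may look to the stack. Home, this point is 40 mm over the jig's base plate.
- rest: Low black rest fixed on the bench, 60 x 110 mm, 28 mm high, in whose slot the gate plate starts upright; origin: centre of its underside; x and y as the gate's.
- blank1_mid (a point): Centre of a bare aluminium blank, 90 x 56 x 8 mm (x, y, z), about 0.11 kg, lying flat on the bench; absent in some runs (two to four of the four are there). All blanks are alike and either face and either end will do.
- blank2_mid (a point): Centre of a bare aluminium blank, 90 x 56 x 8 mm (x, y, z), about 0.11 kg, lying flat on the bench; absent in some runs (two to four of the four are there). All blanks are alike and either face and either end will do.
- blank3_mid (a point): Centre of a bare aluminium blank, 90 x 56 x 8 mm (x, y, z), about 0.11 kg, lying flat on the bench; absent in some runs (two to four of the four are there). All blanks are alike and either face and either end will do.
- blank4_mid (a point): Centre of a bare aluminium blank, 90 x 56 x 8 mm (x, y, z), about 0.11 kg, lying flat on the bench; absent in some runs (two to four of the four are there). All blanks are alike and either face and either end will do.
- wrench: Bystander, to be left alone: wrench lying on the bench; the origin is on its underside.
- tape_roll: Bystander, to be left alone: orange roll of tape, 72 mm across, 22 mm high; the origin is on its underside.
- screwdriver: Bystander, to be left alone: screwdriver lying on the bench; the origin is on its underside.
- tin: Bystander, to be left alone: pale can (tin), 72 mm across, 85 mm high; the origin is on its underside.
- jar: Bystander, to be left alone: small green-labelled jar with a red cap, 56 mm across, 85 mm high; the origin is on its underside.
- nut_tray: Bystander, to be left alone: blue open tray, 80 x 60 x 30 mm; the origin is on its underside.
- brush: Bystander, to be left alone: brush lying on the bench; the origin is on its underside.
Things that resemble listed ones, but are neither listed nor needed, are in the scene too. There is more than one size of the part that bears template_mid; the job needs the larger. What is shaped like the part that bears gate_mid but pink is not meant.

How it is judged:
By the outcome, as a careful person would: the job done as asked, in the order asked, and still so for the second after the job is handed in, with the robot touching nothing.
Of blank1, blank2, blank3, blank4 only 2 to 4 are there at a start; the rules pass over those that are not, and their reading is None.
At some moment in a run one of blank1, blank2, blank3, blank4, template may be knocked a few centimetres aside while the robot is not near it.
It also fails if it takes over 210 s, if anything falls off the work surface, if the arm or the gripper's body presses on something with over 40 N, if the wrist force passes 120 N, or if a joint passes its speed limit or range.

ROBOT

A 6-joint arm with a two-finger parallel gripper is mounted at the origin on the work surface. World frame = base frame: x ahead of the robot, y to its left, z up, the work surface at z = 0. Lengths are in m, angles in rad, forces in N, time in s.
With the tool pointing down it reaches from about 0.35 to 0.875 m from the base axis. Payload 15.5 kg.
Tool frame: the origin (TCP) lies at the very end of the fingers, on their centre line; the grasp point (between the pads) lies 19 mm behind it; z points along the fingers, y is the line along which they close (so a half turn about z gives the same grasp; the last joint's range is limited). The gripper opens to 85 mm and grips with 20 to 120 N. Pads are 22 mm wide; open, the fingers measure 114 mm over their backs; the gripper's body (76 mm by 85 mm) begins 54 mm behind the grasp point. The pads swing forward as they close: fully open they stand 13 mm farther back than shut.
Start: joints at [1.22, 0.494, 1.345, -0, 1.302, -0.096], TCP at [0.158, 0.605, 0.2] pointing down, gripper open.
Joint ranges: [-2.91, 2.91], [-0.82, 2.16], [0.22, 2.67], [-1.22, 4.37], [0.12, 2.79], [-3.08, 3.08]. Speed limits (rad/s): [1.89, 1.89, 2.57, 3.01, 3.01, 3.01].

INTERFACE

Orientations are given as [roll, pitch, yaw] about the fixed x, y, z axes, in that order (R = Rz(yaw) Ry(pitch) Rx(roll)).
In Python, from workcell import arm gives the robot as it stands. The module is installed in compiled form; this text tells all that it offers.
- The arm moves only by the tool jog_arm, never from a script. Its argument "series" is a list of rows, each a list of 6 numbers: the shift along the tool's x, y, z in cm, then the turn, a rotation vector about the tool's x, y, z in rad. A call has 1 to 12 rows; each row shifts and turns the commanded pose from where the row before left it, along the tool's axes as they then stand; what a row does not reach is not made up. A row lasts 1/8 s, in which the tool goes at most 62.5 mm and 10.7 degrees, less where a joint would pass 70% of its speed; a pose out of reach is approached as far as the arm can. A call with a gripper value outside its range is refused whole. "gripper" is the closure, from 0 (fully open) to 1 (shut), set as the call begins (left out, the last holds). The fingers move at their own pace and stop on an object; "force" is the grip in N (left out, the last holds). Time passes only in rows, so rows that do not move let the fingers close. It gives the time, the measured TCP pose, the force, the opening and the grip force at its end, in the units of the state.
- arm.read_state(): the state, without advancing time (a new reading comes with each control period).
- arm.camera(name): name is "side" or "top" or "wrist"; returns (picture, depth): 480x640x3 uint8, red, green, blue; 480x640 float32, m along the optical axis (not along the pixel's ray), 0 where there is no reading.
- arm.calibration(name): a dict with "mtx" (3x3 intrinsics, pixels), "camera_from_world" (4x4, takes a point from world to camera coordinates). Camera axes: x right, y down, z forward; pixel columns grow to the right and rows downward; lengths in m; the calibration is good to about 2 mm. A picture is of the moment at which its call begins: read the wrist's pose just before it. calibration takes no time and is no camera call; for the wrist camera it gives the pose at the moment of the call.
- arm.close_job(): hands the job in; it is judged then, once.
The state is a dict: "time_s": time; "joints": joint angles; "dq": joint speeds; "effort": joint torques, N m; "tool_pos": TCP position; "eef_rot": TCP orientation; "wrist_force": force on the tool from outside, world axes, zero at the start; "ft_torque": the same for the moment, N m; "gripper_width": finger opening in m; "gripper_force": force on a finger pad.
Only numpy, scipy, OpenCV 4.12 (cv2) and the standard library are available. Lean on these libraries where they do the work, as an engineer would, in place of code of your own. Each camera call takes 0.05 s, during which the arm holds its last target. There are 200 camera calls.

## Working session

There is one attempt and no reset: what is moved stays moved. The work goes in short steps, Python scripts to look and compute and a tool call to move; the robot and the scene stay as the last step left them, time stands still between calls to the robot, and variables do not carry over. Pictures are saved under pics/ and viewed, at most 14 in all, crops included, and the job is handed in when it is done.

Besides the shell and the picture viewer there is one more tool, called after "Call:" by a JSON object that holds its "op" and its "data". jog_arm: Moves the arm, as the interface text tells. Its arguments: {"type":"object","properties":{"series":{"type":"array"},"gripper":{"type":"number"},"force":{"type":"number"}},"required":["series"]}

```bash
mkdir -p pics; python3 - <<'E'
from workcell import arm
import cv2,numpy as np
s=arm.read_state();print(s)
for n in("top","side"):
    p,d=arm.camera(n);np.savez(f"pics/{n}0.npz",p=p,d=d)
    cv2.imwrite(f"pics/{n}0.png",p[:,:,::-1]);print(n,arm.calibration(n))
E
```

```text
{'time_s': 0.0, 'joints': array([ 1.22046766e+00,  4.94171565e-01,  1.34615108e+00,  2.63154490e-05,
        1.30253013e+00, -9.55310374e-02]), 'dq': array([-0.00121745,  0.00079959, -0.00127403,  0.0013883 ,  0.00145573,
        0.00012267]), 'effort': array([-3.65729327e-03, -8.82159448e+01, -3.83875108e+01, -2.15307941e-04,
        1.00533280e-02, -7.63106783e-06]), 'tool_pos': array([0.15739331, 0.60442477, 0.19970076]), 'eef_rot': array([-3.14034070e+00, -1.45447295e-04,  2.88678794e+00]), 'wrist_force': array([-0.13519357, -0.07669278,  0.08089114]), 'ft_torque': array([ 0.02390485, -0.01150849, -0.03564835]), 'gripper_force': 0.0, 'gripper_width': 0.08502510903324617}
top {'mtx': array([[476.12431784,   0.        , 316.23703205],
       [  0.        , 476.12431784, 241.28347176],
       [  0.        ,   0.        ,   1.        ]]), 'camera_from_world': array([[ 0.02646038, -0.99964179, -0.00401808, -0.0101283 ],
       [-0.99900165, -0.02629828, -0.03611234,  0.52490968],
       [ 0.03599374,  0.00496961, -0.99933966,  1.2213963 ],
       [ 0.        ,  0.        ,  0.        ,  1.        ]])}
side {'mtx': array([[485.8417331 ,   0.        , 321.47213391],
       [  0.        , 485.8417331 , 233.64462205],
       [  0.        ,   0.        ,   1.        ]]), 'camera_from_world': array([[-9.50724523e-01, -3.10036448e-01,  5.31763998e-04,
         4.93408162e-01],
       [-2.19428318e-01,  6.71661667e-01, -7.07616999e-01,
         1.53386691e-01],
       [ 2.19029896e-01, -6.72865518e-01, -7.06595994e-01,
         9.35546824e-01],
       [ 0.00000000e+00,  0.00000000e+00,  0.00000000e+00,
         1.00000000e+00]])}
```

View pics/top0.png

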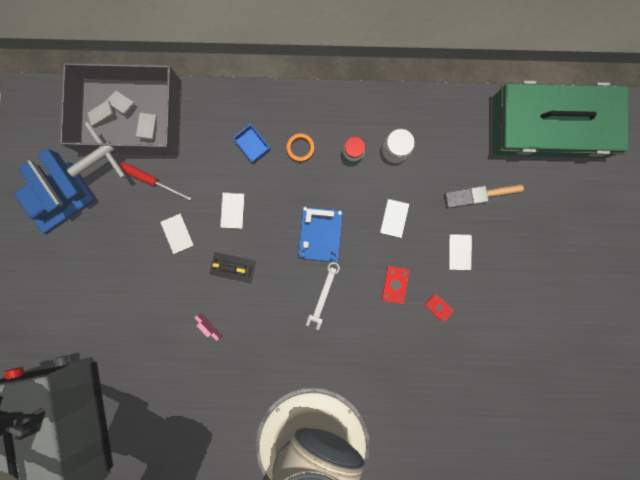

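View pics/side0.png

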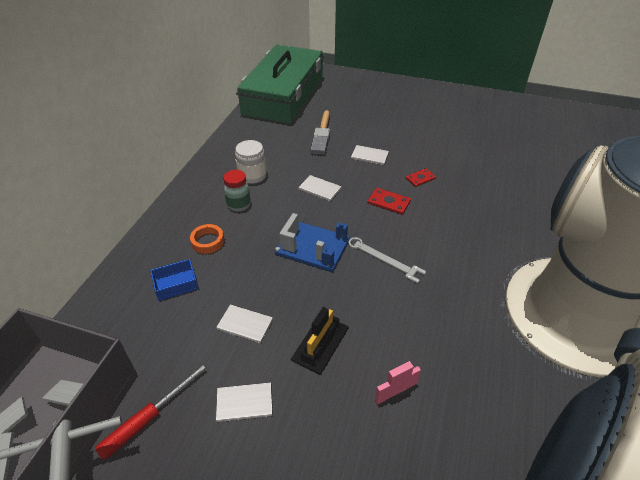

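The top view shows four pale plates, at (177,233), (232,210), (395,218) and (460,252). There are two red plates, at (396,285) (larger) and (440,308) (smaller). The jig is at (320,235) with its end fence toward image-up, the gate in its rest is at (232,267), and a pink decoy is at (206,327). The side view agrees. Next I'll measure these.

```bash
cat > h.py <<'E'
from workcell import arm
import cv2,numpy as np
def world(cal,uv,z):
    "cast pixel rays onto plane at height z"
    T=cal["camera_from_world"];R,t=T[:3,:3],T[:3,3];c=-R.T@t
    uv=np.atleast_2d(np.float64(uv));r=np.c_[uv,np.ones(len(uv))]@np.linalg.inv(cal["mtx"]).T@R
    return c+r*((z-c[2])/r[:,2])[:,None]
def rects(p,cal,mask,z,amin=150):
    out=[]
    for c in cv2.findContours(mask,cv2.RETR_EXTERNAL,cv2.CHAIN_APPROX_NONE)[0]:
        if cv2.contourArea(c)<amin: continue
        w=world(cal,c[:,0,:],z)[:,:2]
        (cx,cy),(a,b),th=cv2.minAreaRect((w*1000).astype(np.float32))
        if a<b: a,b,th=b,a,th+90
        out.append((c[:,0].mean(0).round(),round(cx,1),round(cy,1),round(a,1),round(b,1),round((th+90)%180-90,1)))
    return out
def masks(p):
    h=cv2.cvtColor(p,cv2.COLOR_RGB2HSV);H,S,V=cv2.split(h)
    u=lambda m:m.astype(np.uint8)*255
    return dict(white=u((S<45)&(V>170)),red=u(((H<6)|(H>174))&(S>150)&(V>90)),blue=u((H>100)&(H<125)&(S>120)&(V>60)),yellow=u((H>15)&(H<35)&(S>140)&(V>120)))
E
python3 - <<'E'
from h import *
d=np.load("pics/top0.npz");p=d["p"];D=d["d"];cal=arm.calibration("top")
m=masks(p)
for k,z in(("white",.008),("red",.008),("blue",.012),("yellow",.056)):
    for r in rects(p,cal,m[k],z,60): 
        u,v=r[0].astype(int);print(k,*r,"hsv",cv2.cvtColor(p,cv2.COLOR_RGB2HSV)[v,u],"depth",D[v,u])
tiles=[]
for (u,v) in((177,233),(232,210),(395,218),(460,252),(320,235),(232,267),(396,285),(440,308)):
    tiles.append(cv2.resize(p[v-36:v+36,u-36:u+36,::-1],(198,198),interpolation=cv2.INTER_CUBIC))
cv2.imwrite("pics/tiles.png",np.vstack([np.hstack(tiles[:4]),np.hstack(tiles[4:])]))
E
```

```text
white [303. 464.] -43.3 17.5 66.0 28.4 69.5 hsv [ 20  42 206] depth 0.9040433
white [328. 466.] -43.2 -37.4 164.0 21.4 69.8 hsv [ 19  49 210] depth 0.89212704
white [308. 425.] 47.4 7.8 270.5 179.3 -81.0 hsv [19 38 95] depth 1.132215
white [322. 298.] 388.5 -17.3 174.8 35.0 -17.0 hsv [ 25   7 225] depth 1.2211837
white [460. 252.] 508.3 -368.2 90.6 56.8 0.9 hsv [ 15   9 239] depth 1.2289406
white [177. 233.] 536.4 366.4 89.9 56.4 24.5 hsv [ 15  11 231] depth 1.2334951
white [316. 213.] 596.0 1.1 77.8 36.4 -88.5 hsv [ 30   7 229] depth 1.1865467
white [394. 218.] 591.1 -196.8 90.5 57.2 -11.8 hsv [ 30   3 240] depth 1.2387162
white [232. 210.] 600.0 224.8 90.1 57.2 -1.6 hsv [ 17  10 237] depth 1.239032
white [479. 194.] 658.4 -416.2 38.6 36.7 12.0 hsv [ 30   9 215] depth 1.2235687
white [ 88. 158.] 726.0 603.9 124.6 13.0 -54.0 hsv [ 23  12 194] depth 1.1526965
white [400. 142.] 789.7 -207.6 68.4 67.7 1.2 hsv [ 19   9 239] depth 1.1593474
white [145. 125.] 817.7 458.3 59.8 40.4 -7.7 hsv [ 23  12 187] depth 1.2258949
white [ 99. 112.] 847.8 581.6 64.4 31.3 -56.0 hsv [ 26  10 179] depth 1.2264134
white [120. 101.] 878.8 529.6 54.1 36.4 57.8 hsv [ 27  12 184] depth 1.2305757
red [ 12. 373.] 165.5 773.7 44.4 22.1 -77.2 hsv [  1 178 218] depth 1.0667713
red [439. 307.] 363.1 -316.0 65.7 40.2 48.6 hsv [  0   5 112] depth 1.2295849
red [395. 284.] 419.0 -202.4 89.1 56.3 -8.8 hsv [  0   6 121] depth 1.2273456
red [138. 174.] 689.7 474.5 101.2 22.1 65.0 hsv [  1 188 204] depth 1.2272345
red [354. 147.] 774.8 -89.4 49.9 49.5 1.5 hsv [  2 165 236] depth 1.1672139
blue [320. 234.] 543.5 -5.9 132.2 102.9 -3.8 hsv [108 156 201] depth 1.2343751
blue [ 52. 190.] 643.2 701.9 179.7 163.9 36.5 hsv [ 0  3 83] depth 1.1285547
blue [251. 143.] 776.1 179.8 84.8 61.5 40.5 hsv [108 155 220] depth 1.2461436
```

View pics/tiles.png

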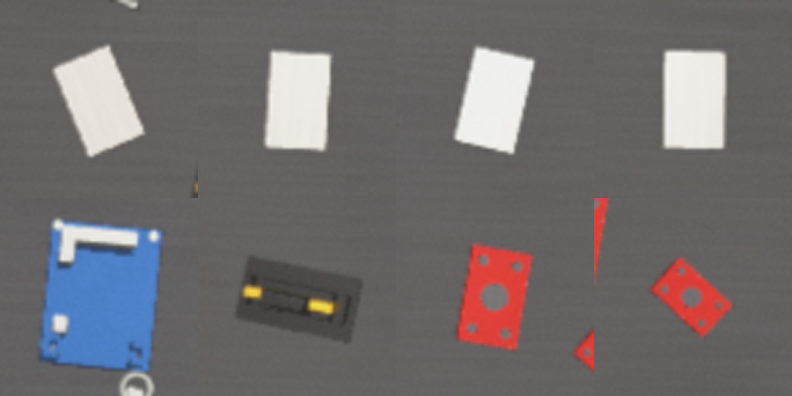

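The four pale plates all measure about 90 x 56 mm, so they are blanks, though the one at (395,218) looks slightly whiter and needs a closer look. The red plate at (395,284) measures 89 x 56 mm, so it is the template. The one at (440,308) is 66 x 40 mm, so it is the decoy. The yellow gate at (232,267) is the one meant, not the pink one. First I'll compare colours and work out the move to blank 2.

```bash
cat >> h.py <<'E'
def plan(wps,start=None,step=50):
    "wps: (x,y,z mm, yaw deg[, step]); prints jog rows in cm/rad from the present (or given) pose"
    s=arm.read_state()
    if start is None: start=(*s["tool_pos"]*1000,np.degrees(s["eef_rot"][2]))
    cur=np.array(start,float);rows=[]
    for w in wps:
        st=w[4] if len(w)>4 else step;t=np.array(w[:4],float);d=t-cur;d[3]=(d[3]+180)%360-180
        n=max(1,int(np.ceil(max(np.linalg.norm(d[:3])/st-.02,abs(d[3])/9.5))))
        for i in range(n):
            a=np.radians(cur[3]);c,sn=np.cos(a),np.sin(a);e=d/n
            rows.append([round((c*e[0]+sn*e[1])/10,2),round((sn*e[0]-c*e[1])/10,2),round(-e[2]/10,2),0,0,round(-np.radians(e[3]),3)])
            cur=cur+e
    print("t",round(s["time_s"],2),"n",len(rows));print(str(rows).replace(" ",""));return cur
def look(name="top",kind="white",z=.008,amin=300,show=True):
    p,_=arm.camera(name);cal=arm.calibration(name);return p,cal,rects(p,cal,masks(p)[kind],z,amin)
E
python3 - <<'E'
from h import *
for n in("top","side"):
    p=np.load(f"pics/{n}0.npz")["p"];cal=arm.calibration(n)
    for x,y,t in((.5083,-.3682,.9),(.5364,.3664,24.5),(.5911,-.1968,-11.8),(.6,.2248,-1.6)):
        a=np.radians(t);X=[];
        for i in np.linspace(-.038,.038,25):
            for j in np.linspace(-.022,.022,20): X.append([x+i*np.cos(a)-j*np.sin(a),y+i*np.sin(a)+j*np.cos(a),.008,1])
        q=(cal["camera_from_world"]@np.array(X).T)[:3];q=cal["mtx"]@q;u=(q[:2]/q[2]).T.round().astype(int)
        c=p[u[:,1],u[:,0]];print(n,x,y,c.mean(0).round(1),c.std(0).round(1))
plan([(600,224.8,150,178.4)])
E
```

```text
top 0.5083 -0.3682 [238.5 234.8 230. ] [1.2 1.7 1.9]
top 0.5364 0.3664 [230.9 225.8 220.2] [0.9 1.  1. ]
top 0.5911 -0.1968 [239.5 239.7 236.3] [0.5 0.6 1.1]
top 0.6 0.2248 [236.9 232.8 227.7] [0.9 1.1 1.2]
side 0.5083 -0.3682 [207.7 202.2 197.7] [6. 6. 6.]
side 0.5364 0.3664 [217.8 212.5 207.8] [2.9 2.8 2.9]
side 0.5911 -0.1968 [208.4 203.1 198.7] [3.6 3.5 3.6]
side 0.6 0.2248 [212.  206.7 202.1] [2.8 2.7 2.7]
t 0.1 n 12
[[np.float64(-4.37),np.float64(-2.13),np.float64(0.41),0,0,np.float64(-0.019)],[np.float64(-4.33),np.float64(-2.21),np.float64(0.41),0,0,np.float64(-0.019)],[np.float64(-4.28),np.float64(-2.3),np.float64(0.41),0,0,np.float64(-0.019)],[np.float64(-4.24),np.float64(-2.38),np.float64(0.41),0,0,np.float64(-0.019)],[np.float64(-4.19),np.float64(-2.46),np.float64(0.41),0,0,np.float64(-0.019)],[np.float64(-4.15),np.float64(-2.54),np.float64(0.41),0,0,np.float64(-0.019)],[np.float64(-4.1),np.float64(-2.61),np.float64(0.41),0,0,np.float64(-0.019)],[np.float64(-4.05),np.float64(-2.69),np.float64(0.41),0,0,np.float64(-0.019)],[np.float64(-4.0),np.float64(-2.77),np.float64(0.41),0,0,np.float64(-0.019)],[np.float64(-3.94),np.float64(-2.84),np.float64(0.41),0,0,np.float64(-0.019)],[np.float64(-3.89),np.float64(-2.91),np.float64(0.41),0,0,np.float64(-0.019)],[np.float64(-3.83),np.float64(-2.99),np.float64(0.41),0,0,np.float64(-0.019)]]
```

In the side view all four have the same colour. The whiter look from above is glare, so all four count as blanks. Moving over blank 2.

Call:
{"op": "jog_arm", "data": {"series": [[-4.4,-2.1,0.4,0,0,-0.019],[-4.3,-2.2,0.4,0,0,-0.019],[-4.3,-2.3,0.4,0,0,-0.019],[-4.2,-2.4,0.4,0,0,-0.019],[-4.2,-2.5,0.4,0,0,-0.019],[-4.1,-2.5,0.4,0,0,-0.019],[-4.1,-2.6,0.4,0,0,-0.019],[-4.1,-2.7,0.4,0,0,-0.019],[-4.0,-2.8,0.4,0,0,-0.019],[-3.9,-2.8,0.4,0,0,-0.019],[-3.9,-2.9,0.4,0,0,-0.019],[-3.8,-3.0,0.4,0,0,-0.019]], "gripper": 0, "force": 40}}

```text
time_s: 1.6
tool_pos: [0.6008, 0.2244, 0.1519]
eef_rot: [-3.141, -0.0, 3.115]
wrist_force: [0.5, 0.3, 0.8]
gripper_width: 0.0854
gripper_force: 0.0
```

```bash
sed -i 's/print(str(rows)/rows=[[float(v) for v in r] for r in rows];print(str(rows)/' h.py; python3 - <<'E'
from h import *
s=arm.read_state();print(s["tool_pos"],s["eef_rot"],s["wrist_force"])
p,cal,r=look("wrist");cv2.imwrite("pics/w1.png",p[:,:,::-1])
for q in r:print(*q)
E
```

```text
[0.60076398 0.2243545  0.15186801] [-3.14149409e+00 -4.91016679e-04  3.11528142e+00] [0.49109762 0.29014269 0.84199924]
[522. 469.] 914.2 442.5 40.2 29.8 -74.6
[ 13. 399.] 801.4 -124.2 56.6 19.6 -1.8
[492. 259.] 651.7 376.2 103.6 7.5 66.0
[ 42. 226.] 601.3 -43.3 68.9 39.5 86.0
[328. 220.] 615.0 220.5 115.6 61.2 -0.9
[ 44. 120.] 517.2 -10.0 16.6 14.6 -4.4
[492. 132.] 539.3 360.9 91.5 57.5 24.5
```

View pics/w1.png

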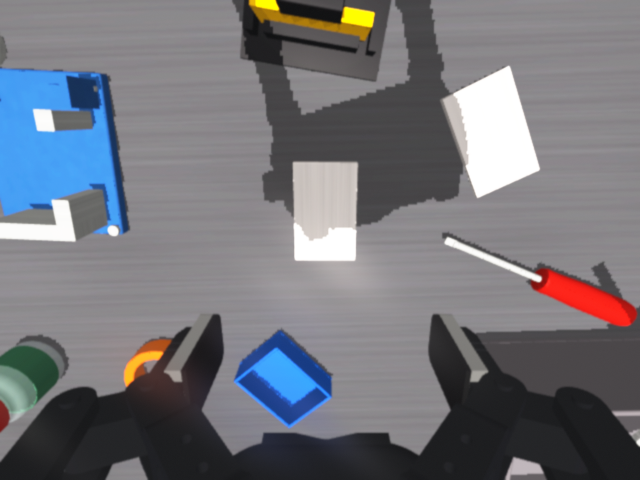

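The wrist view shows the blank, half shaded, with corners at about (293,162), (357,162), (356,260) and (294,260). I'll convert those to positions.

```bash
python3 - <<'E'
from h import *
w=world(arm.calibration("wrist"),[[293,162],[357,162],[356.5,261],[294,261]],.008)*1000
print(w.round(1),w.mean(0).round(1))
plan([(599.5,224.3,60,178.4),(599.5,224.3,14,178.4,25),(599.5,224.3,-8,178.4,4)])
E
```

```text
[[556.8 193.5   8. ]
 [558.2 248.2   8. ]
 [649.5 247.9   8. ]
 [648.  189.3   8. ]] [603.1 219.7   8. ]
t 1.65 n 10
[[0.27,0.18,4.57,0.0,0.0,0.0],[0.27,0.18,4.57,0.0,0.0,0.0],[0.0,0.0,2.3,0.0,0.0,-0.0],[0.0,0.0,2.3,0.0,0.0,-0.0],[0.0,0.0,0.37,0.0,0.0,-0.0],[0.0,0.0,0.37,0.0,0.0,-0.0],[0.0,0.0,0.37,0.0,0.0,-0.0],[0.0,0.0,0.37,0.0,0.0,-0.0],[0.0,0.0,0.37,0.0,0.0,-0.0],[0.0,0.0,0.37,0.0,0.0,-0.0]]
```

```bash
python3 - <<'E'
from h import *
from scipy.spatial.transform import Rotation as Ro
s=arm.read_state();R=Ro.from_euler("xyz",s["eef_rot"]).as_matrix();c=arm.calibration("wrist");print((R.T@(np.linalg.inv(c["camera_from_world"])[:3,3]-s["tool_pos"])*1000).round(1))
for z in(0,-5,-10,-13,-18):
  for y in(42.5,-42.5):
   for x in (11,-11):
    q=c["camera_from_world"]@np.r_[s["tool_pos"]+R@(np.array([x,y,z])/1000),1];q=c["mtx"]@q[:3];print(z,y,x,(q[:2]/q[2]).round(0))
E
```

```text
[  84.2   -0.5 -173.2]
0 42.5 11 [409. 267.]
0 42.5 -11 [405. 305.]
0 -42.5 11 [244. 267.]
0 -42.5 -11 [247. 305.]
-5 42.5 11 [411. 271.]
-5 42.5 -11 [407. 309.]
-5 -42.5 11 [242. 271.]
-5 -42.5 -11 [245. 309.]
-10 42.5 11 [413. 275.]
-10 42.5 -11 [410. 314.]
-10 -42.5 11 [239. 275.]
-10 -42.5 -11 [243. 314.]
-13 42.5 11 [414. 277.]
-13 42.5 -11 [411. 317.]
-13 -42.5 11 [238. 277.]
-13 -42.5 -11 [241. 317.]
-18 42.5 11 [417. 282.]
-18 42.5 -11 [413. 323.]
-18 -42.5 11 [236. 282.]
-18 -42.5 -11 [239. 323.]
```

```bash
python3 - <<'E'
from h import *
from scipy.spatial.transform import Rotation as Ro
s=arm.read_state();R=Ro.from_euler("xyz",s["eef_rot"]).as_matrix();c=arm.calibration("wrist");p,D=arm.camera("wrist")
Ti=np.linalg.inv(c["camera_from_world"])
for u,v in((218,318),(215,330),(200,345),(185,370),(205,320),(436,318),(445,345),(470,345),(460,370),(325,200)):
  d=D[v,u];q=np.linalg.inv(c["mtx"])@[u*d,v*d,d];w=(Ti@np.r_[q,1])[:3];print(u,v,d,(R.T@(w-s["tool_pos"])*1000).round(1))
E
```

```text
218 318 0.14373757 [  9.  -42.9 -47.1]
215 330 0.14022353 [  6.4 -43.  -51.6]
200 345 0.12405719 [ 10.5 -43.2 -67.3]
185 370 0.11010276 [ 11.7 -43.  -81.7]
205 320 0.13860972 [ 10.9 -46.3 -51.8]
436 318 0.14003666 [ 11.   42.1 -50.4]
445 345 0.12986566 [  7.2  42.3 -62.5]
470 345 0.1231102 [ 11.2  48.5 -68.2]
460 370 0.1138215 [  9.3  41.7 -78.7]
325 200 0.32224932 [ 14.4  -0.7 143.6]
```

```bash
python3 - <<'E'
from h import *
s=arm.read_state();p,D=arm.camera("side");c=arm.calibration("side");p=p.copy()
for z in(0,-.013,-.047):
    q=c["camera_from_world"]@np.r_[s["tool_pos"]-[0,0,z],1];q=c["mtx"]@q[:3];q=q[:2]/q[2];print(z,q);cv2.circle(p,tuple(int(v) for v in q.round()),2,(0,255,0),-1)
u,v=q.astype(int);cr=p[max(0,v-150):v+150,max(0,u-200):u+200];cv2.imwrite("pics/s1.png",cv2.resize(cr[:,:,::-1],None,fx=2,fy=2)[:600,:800])
E
```

```text
0 [232.53117554 271.5863931 ]
-0.013 [231.51649732 266.4474151 ]
-0.047 [228.7494197  252.43316816]
```

View pics/s1.png

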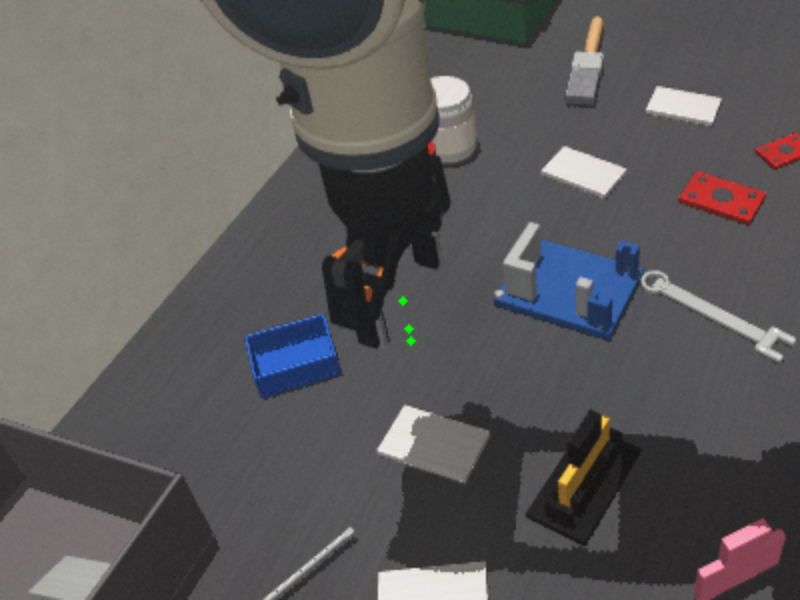

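The picture shows the fingertips at about crop (388,343) and (415,262), so they appear well above the reported TCP dot at (411,340). I'll go down to a safe TCP height, close the gripper to about the blank width, and check with force and depth.

Call:
{"op": "jog_arm", "data": {"series": [[0,0.1,4.5,0,0,0],[0,0,4.5,0,0,0],[0,0,3.0,0,0,0],[0,0,1.5,0,0,0],[0,0,1.0,0,0,0],[0,0,0.4,0,0,0],[0,0,0,0,0,0]]}}

```text
time_s: 2.62
tool_pos: [0.6001, 0.2268, 0.0039]
eef_rot: [3.141, 0.001, 3.115]
wrist_force: [0.2, -0.6, 0.2]
gripper_width: 0.0856
gripper_force: 0.0
```

```bash
python3 - <<'E'
from h import *
from scipy.spatial.transform import Rotation as Ro
s=arm.read_state();R=Ro.from_euler("xyz",s["eef_rot"]).as_matrix();c=arm.calibration("wrist");p,D=arm.camera("wrist")
print(s["tool_pos"],s["wrist_force"])
Ti=np.linalg.inv(c["camera_from_world"])
for u,v in((218,318),(215,330),(200,345),(185,370),(436,318),(445,345),(460,370),(325,200)):
  d=D[v,u];q=np.linalg.inv(c["mtx"])@[u*d,v*d,d];w=(Ti@np.r_[q,1])[:3];print(u,v,d,(R.T@(w-s["tool_pos"])*1000).round(1),(w*1000).round(1))
cv2.imwrite("pics/w2.png",p[:,:,::-1])
E
```

```text
[0.60014297 0.226791   0.00385382] [ 0.21121976 -0.60132556  0.2335319 ]
218 318 0.14371449 [  8.9 -42.9 -47.1] [590.  184.2  50.9]
215 330 0.14119758 [  5.8 -43.3 -50.8] [593.1 183.7  54.6]
200 345 0.12365952 [ 10.7 -43.1 -67.7] [588.2 184.   71.5]
185 370 0.110832125 [ 11.2 -43.2 -81.1] [587.8 183.8  84.9]
436 318 0.14072263 [ 10.6  42.4 -49.8] [590.7 269.4  53.7]
445 345 0.12923107 [  7.5  42.1 -63. ] [593.7 269.   66.9]
460 370 0.11669194 [  7.4  42.7 -76.3] [593.9 269.7  80.2]
325 200 0.17429695 [46.4 -0.6 -1.9] [553.7 227.4   5.7]
```

View pics/w2.png

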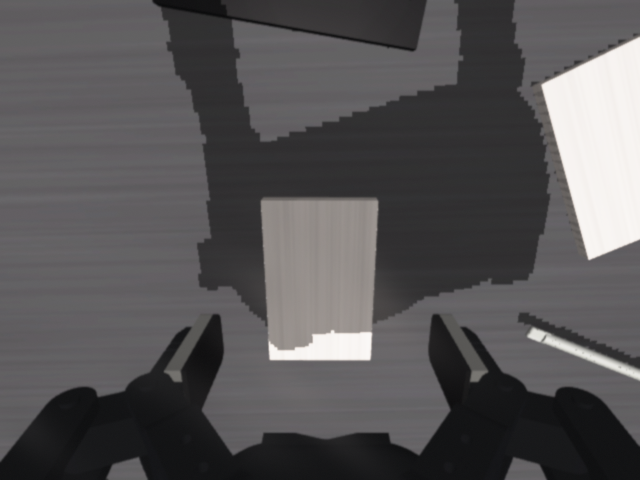

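Call:
{"op": "jog_arm", "data": {"series": [[0,0.1,0.2,0,0,0],[0,0.1,0.2,0,0,0],[0,0,0.1,0,0,0],[0,0,0,0,0,0]]}}

```text
time_s: 3.18
tool_pos: [0.5998, 0.2286, -0.0018]
eef_rot: [-3.141, -0.0, 3.115]
wrist_force: [-0.3, 0.6, -0.5]
gripper_width: 0.0851
gripper_force: 0.0
```

Call:
{"op": "jog_arm", "data": {"series": [[0,-0.5,0,0,0,0],[0,0,0,0,0,0],[0,0,0,0,0,0],[0,0,0,0,0,0]], "gripper": 0.26}}

```text
time_s: 3.68
tool_pos: [0.5998, 0.2236, -0.0017]
eef_rot: [3.142, 0.0, 3.115]
wrist_force: [0.2, -0.6, -0.2]
gripper_width: 0.0631
gripper_force: 0.0
```

```bash
python3 - <<'E'
from h import *
from scipy.spatial.transform import Rotation as Ro
s=arm.read_state();R=Ro.from_euler("xyz",s["eef_rot"]).as_matrix();c=arm.calibration("wrist");p,D=arm.camera("wrist")
print(s["tool_pos"],s["wrist_force"],s["gripper_width"])
Ti=np.linalg.inv(c["camera_from_world"])
v,u=np.mgrid[240:430,150:500];d=D[240:430,150:500]
q=np.stack([u*d,v*d,d],-1)@np.linalg.inv(c["mtx"]).T
w=q@Ti[:3,:3].T+Ti[:3,3];t=(w-s["tool_pos"])@R*1000
m=(abs(t[...,0])<14)&(abs(t[...,1])>20)&(abs(t[...,1])<60)&(d>0)
for sg in(1,-1):
    k=m&(np.sign(t[...,1])==sg)&(w[...,2]>.015);print(sg,"tip z max (tool)",np.sort(t[...,2][k])[-20:].round(1)[::5],"|y| min",abs(t[...,1][k]).min().round(1))
cv2.imwrite("pics/w3.png",p[:,:,::-1])
E
```

```text
[ 0.59977093  0.22364733 -0.00169587] [ 0.17647563 -0.5670365  -0.18485949] 0.06305537463454801
1 tip z max (tool) [-37.5 -37.3 -37.1 -36.9] |y| min 27.2
-1 tip z max (tool) [-37.6 -37.3 -36.9 -36.5] |y| min 27.8
```

View pics/w3.png

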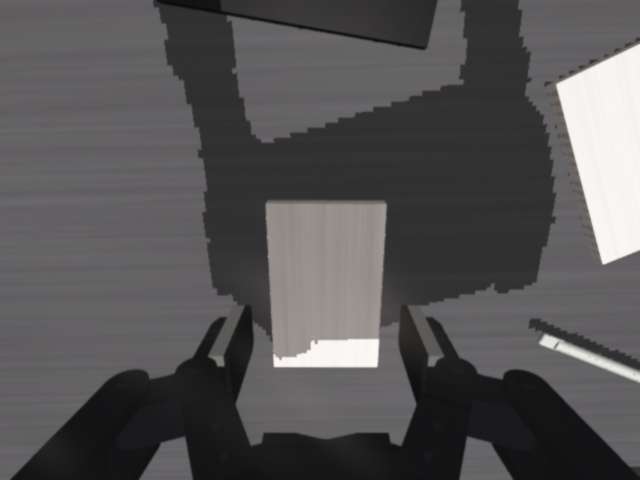

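The depth readings put the fingertips at tool z of about -37 mm for a 63 mm opening, so the real tips are about 35 mm over the bench. I'll go down carefully by that amount.

Call:
{"op": "jog_arm", "data": {"series": [[0,0,0.8,0,0,0],[0,0,0.8,0,0,0],[0,0,0.5,0,0,0],[0,0,0.3,0,0,0],[0,0,0.2,0,0,0],[0,0,0.2,0,0,0],[0,0,0,0,0,0]]}}

```text
time_s: 4.6
tool_pos: [0.5997, 0.2236, -0.0297]
eef_rot: [-3.142, -0.0, 3.115]
wrist_force: [-0.4, 0.1, 0.1]
gripper_width: 0.0632
gripper_force: 0.0
```

```bash
cat >> h.py <<'E'
from scipy.spatial.transform import Rotation as Ro
def tips(zmin=.012):
    s=arm.read_state();R=Ro.from_euler("xyz",s["eef_rot"]).as_matrix();c=arm.calibration("wrist");p,D=arm.camera("wrist")
    Ti=np.linalg.inv(c["camera_from_world"]);v,u=np.mgrid[240:430,150:500];d=D[240:430,150:500]
    w=(np.stack([u*d,v*d,d],-1)@np.linalg.inv(c["mtx"]).T)@Ti[:3,:3].T+Ti[:3,3];t=(w-s["tool_pos"])@R*1000
    m=(abs(t[...,0])<14)&(abs(t[...,1])<60)&(d>0)&(w[...,2]>zmin)
    for sg in(1,-1):
        k=m&(np.sign(t[...,1])==sg);print("tip",sg,np.sort(t[...,2][k])[-20:].round(1)[::5],"ymin",abs(t[...,1][k]).min().round(1),"world z",(np.sort(w[...,2][k])[5]*1000).round(1))
    print(s["tool_pos"],s["wrist_force"],s["gripper_width"]);return p,D
E
python3 -c "
from h import *
tips(.003)"
```

```text
tip 1 [-36.  -36.  -35.9 -35.7] ymin 0.2 world z 6.0
tip -1 [-36.1 -36.1 -36.  -35.8] ymin 0.2 world z 6.1
[ 0.59973724  0.22362568 -0.02973944] [-0.38383883  0.09087338  0.11406672] 0.06323065493746956
```

Call:
{"op": "jog_arm", "data": {"series": [[0,0,0.2,0,0,0],[0,0,0.15,0,0,0],[0,0,0,0,0,0]]}}

```text
time_s: 5.03
tool_pos: [0.5997, 0.2236, -0.0334]
eef_rot: [-3.141, -0.0, 3.115]
wrist_force: [0.7, 0.5, 0.5]
gripper_width: 0.0633
gripper_force: 0.0
```

Call:
{"op": "jog_arm", "data": {"series": [[0,0,0,0,0,0],[0,0,0,0,0,0],[0,0,0,0,0,0],[0,0,0,0,0,0]], "gripper": 0.6, "force": 40}}

```text
time_s: 5.52
tool_pos: [0.5997, 0.2236, -0.0329]
eef_rot: [-3.142, 0.0, 3.115]
wrist_force: [-2.2, -0.5, 5.0]
gripper_width: 0.0542
gripper_force: 42.0
```

The blank is gripped. I'll lift it and measure the jig fences from the depth data.

Call:
{"op": "jog_arm", "data": {"series": [[0,0,-1,0,0,0],[0,0,-3,0,0,0],[0,0,-5,0,0,0],[0,0,-5,0,0,0],[0,0,-3,0,0,0],[0,0,0,0,0,0]]}}

```text
time_s: 6.28
tool_pos: [0.6012, 0.224, 0.1399]
eef_rot: [3.14, 0.005, 3.115]
wrist_force: [-0.3, 0.3, -1.3]
gripper_width: 0.0545
gripper_force: 42.8
```

```bash
cat >> h.py <<'E'
def cloud(name,p=None,D=None):
    c=arm.calibration(name)
    if D is None: p,D=arm.camera(name)
    v,u=np.mgrid[0:480,0:640];Ti=np.linalg.inv(c["camera_from_world"])
    return p,(np.stack([u*D,v*D,D],-1)@np.linalg.inv(c["mtx"]).T@Ti[:3,:3].T+Ti[:3,3])*1000
def fences(name,w,c0=(543.5,-5.9),th=-3.8):
    "fence-top, post-top and base-edge extents in nominal jig axes about c0"
    a=np.radians(th);R=np.array([[np.cos(a),np.sin(a)],[-np.sin(a),np.cos(a)]])
    xy=(w[...,:2]-c0)@R.T;near=(abs(xy[...,0])<75)&(abs(xy[...,1])<60)
    for lab,lo,hi,bx in(("end",51,63,(40,65,-30,20)),("L1",51,63,(26,42,22,46)),("L2",51,63,(-45,-15,22,46)),("postL",41,53,(-70,-35,15,60)),("postR",41,53,(-70,-35,-60,-15)),("base",6,18,(-75,75,-60,60))):
        k=near&(w[...,2]>lo)&(w[...,2]<hi)&(xy[...,0]>bx[0])&(xy[...,0]<bx[1])&(xy[...,1]>bx[2])&(xy[...,1]<bx[3])
        if k.sum()<5: print(name,lab,"few");continue
        q=xy[k];rc=cv2.minAreaRect(q.astype(np.float32));print(name,lab,k.sum(),"x",np.percentile(q[:,0],[1,99]).round(1),"y",np.percentile(q[:,1],[1,99]).round(1),"z",np.median(w[k][:,2]).round(1),"rect",np.round(rc[0],1),np.round(rc[1],1),round(rc[2],1))
E
python3 - <<'E'
from h import *
d=np.load("pics/top0.npz");p,w=cloud("top",d["p"],d["d"]);fences("top",w)
p,w=cloud("wrist");fences("wrist",w)
s=arm.read_state();print(s["tool_pos"],s["gripper_width"],s["gripper_force"],s["eef_rot"])
E
```

```text
top end 95 x [45.8 57.8] y [-27.3  18.4] z 56.2 rect [52.  -3.9] [47.3 12.2] 88.8
top L1 32 x [26.4 41.6] y [28.1 39.2] z 56.3 rect [33.9 33.8] [16.6 10.1] 4.8
top L2 27 x [-37.7 -24.5] y [27.8 38.1] z 56.6 rect [-31.1  32.6] [12.6 10. ] 5.2
top postL 40 x [-61.1 -39.9] y [32.7 47.4] z 46.6 rect [-50.5  41.1] [20.1 15.1] 5.4
top postR 38 x [-60.9 -40.2] y [-47.6 -33.5] z 45.6 rect [-50.4 -40.7] [20.1 12.8] 5.3
top base 1729 x [-66.5  65.6] y [-51.5  50.4] z 11.5 rect [-3.5  0. ] [141.7 105.5] 0.1
wrist end 668 x [44.8 57.1] y [-8.2 19.5] z 56.3 rect [51.  5.] [12.8 29.9] 0.2
wrist L1 465 x [26.2 41.9] y [26.  39.3] z 56.3 rect [34.  32.7] [14.6 16. ] 89.8
wrist L2 535 x [-38.8 -25. ] y [26.5 39.7] z 56.2 rect [-31.8  32.9] [14.1 14.1] 89.9
wrist postL 836 x [-62.2 -35.5] y [31.7 47.7] z 46.2 rect [-49.5  39.2] [19.1 28.2] 78.4
wrist postR few
wrist base 12271 x [-66.8  61.7] y [-38.2  51. ] z 11.5 rect [-1.1  4. ] [ 95.6 134. ] 89.4
[0.60016371 0.22375487 0.13799378] 0.0545464977727319 42.8218138217926 [3.14099803e+00 2.02244365e-03 3.11481602e+00]
```

Both views agree on the jig: seat near (543.5, -6.1) mm, axis at -3.8°. Next I'll check the blank's offset in the grip and plan the placing.

```bash
cat >> h.py <<'E'
SEAT=np.array([543.5,-6.1]);TH=-3.8
def J(x,y):
    "jig-seat axes (mm) to world xy"
    a=np.radians(TH);return SEAT+[np.cos(a)*x-np.sin(a)*y,np.sin(a)*x+np.cos(a)*y]
def toJ(p):
    a=np.radians(TH);d=np.asarray(p)[:2]-SEAT;return np.array([np.cos(a)*d[0]+np.sin(a)*d[1],-np.sin(a)*d[0]+np.cos(a)*d[1]])
def held():
    "x extent (tool) of the sheet held in the grip"
    s=arm.read_state();R=Ro.from_euler("xyz",s["eef_rot"]).as_matrix();p,w=cloud("wrist")
    t=(w/1000-s["tool_pos"])@R*1000;k=(abs(t[...,1])<22)&(t[...,2]>-56)&(t[...,2]<-26)&(abs(t[...,0])<70)
    q=t[k];print("held n",k.sum(),"x",np.percentile(q[:,0],[1,50,99]).round(1),"z",np.percentile(q[:,2],[1,50,99]).round(1),"at",s["tool_pos"].round(4),s["gripper_width"]);return p
E
python3 - <<'E'
from h import *
held()
plan([(*J(-3,-1.5),60,176.2),(*J(-3,-1.5),0,176.2,30)])
E
```

```text
held n 20450 x [-42.4   9.1  46.3] z [-41.9 -40.6 -35.9] at [0.6002 0.2238 0.138 ] 0.0545464977727319
t 6.38 n 7
[[1.06,-4.65,1.53,0.0,0.0,0.008],[1.02,-4.66,1.53,0.0,0.0,0.008],[0.98,-4.67,1.53,0.0,0.0,0.008],[0.95,-4.67,1.53,0.0,0.0,0.008],[0.91,-4.68,1.53,0.0,0.0,0.008],[-0.0,0.0,3.0,0.0,0.0,0.0],[-0.0,0.0,3.0,0.0,0.0,0.0]]
```

Call:
{"op": "jog_arm", "data": {"series": [[1.0,-4.65,1.5,0,0,0.008],[1.0,-4.65,1.5,0,0,0.008],[1.0,-4.65,1.5,0,0,0.008],[0.95,-4.7,1.5,0,0,0.008],[0.9,-4.7,1.5,0,0,0.008],[0,0,3,0,0,0],[0,0,3,0,0,0],[0,0,0,0,0,0],[0,0,0,0,0,0]]}}

```text
time_s: 7.5
tool_pos: [0.5412, -0.0075, 0.002]
eef_rot: [3.142, -0.001, 3.075]
wrist_force: [0.0, 1.2, -1.3]
gripper_width: 0.0545
gripper_force: 42.9
```

```bash
python3 - <<'E'
from h import *
s=arm.read_state();print(toJ(s["tool_pos"]*1000),np.degrees(s["eef_rot"][2]),s["tool_pos"][2],s["wrist_force"])
p,w=cloud("wrist");fences("wrist",w,SEAT,TH);cv2.imwrite("pics/w4.png",p[:,:,::-1])
E
```

```text
[-2.182451   -1.51126966] 176.1864334477153 0.0020488169726730343 [ 2.03076870e-04  1.18427303e+00 -1.26100191e+00]
wrist end 358 x [43.5 45.8] y [-29.4  18.1] z 52.0 rect [44.5 -5.2] [49.1  2.9] 89.3
wrist L1 264 x [26.  41.5] y [26.3 29.5] z 56.4 rect [34.  28.1] [16.   3.7] 0.2
wrist L2 1526 x [-39.5 -25.4] y [26.7 38.7] z 56.5 rect [-32.5  32.8] [12.7 14.9] 89.7
wrist postL 3608 x [-62.8 -35.4] y [15.4 46.7] z 46.1 rect [-49.   31.1] [28.  32.3] 0.2
wrist postR 3488 x [-63.2 -35.4] y [-48.9 -15.4] z 45.6 rect [-49.2 -32.2] [34.7 28.2] 89.4
wrist base 14413 x [-73.5  56.9] y [-52.   48.5] z 11.6 rect [-5.2 -1. ] [139.9 105.1] 0.4
```

View pics/w4.png

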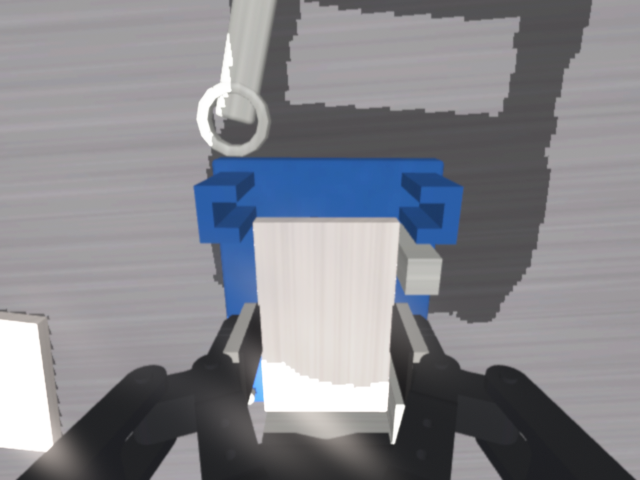

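The held blank (u 255–398) hangs square between the posts and clear of the fences. Lowering it now, then nudging it toward the end fence.

Call:
{"op": "jog_arm", "data": {"series": [[0,0,1.0,0,0,0],[0,0,0.7,0,0,0],[0,0,0.4,0,0,0],[0,0,0.15,0,0,0],[-0.1,0,0,0,0,0],[-0.1,0,0,0,0,0],[-0.1,0,0,0,0,0],[0,0,0,0,0,0]]}}

```text
time_s: 8.55
tool_pos: [0.5443, -0.0077, -0.0207]
eef_rot: [3.142, -0.0, 3.075]
wrist_force: [0.1, 0.7, -1.1]
gripper_width: 0.0546
gripper_force: 43.0
```

Call:
{"op": "jog_arm", "data": {"series": [[-0.1,0,0,0,0,0],[-0.05,0,0,0,0,0],[-0.05,0,0,0,0,0],[0,0,0,0,0,0]]}}

```text
time_s: 9.05
tool_pos: [0.5442, -0.0078, -0.0209]
eef_rot: [3.142, -0.004, 3.075]
wrist_force: [-10.1, 0.4, 6.9]
gripper_width: 0.0547
gripper_force: 43.7
```

Call:
{"op": "jog_arm", "data": {"series": [[0.05,0.1,0,0,0,0],[0,0.1,0,0,0,0],[0,0.1,0,0,0,0],[0,0,0,0,0,0]]}}

```text
time_s: 9.55
tool_pos: [0.5443, -0.0068, -0.0209]
eef_rot: [-3.139, -0.003, 3.075]
wrist_force: [-9.9, -25.8, 3.9]
gripper_width: 0.0545
gripper_force: 43.6
```

Call:
{"op": "jog_arm", "data": {"series": [[0.05,-0.15,0,0,0,0],[0,0,0,0,0,0],[0,0,0,0,0,0],[0,0.2,0,0,0,0],[0,0.15,0,0,0,0],[0,0.1,0,0,0,0],[0,0,0,0,0,0]], "gripper": 0.29}}

```text
time_s: 10.42
tool_pos: [0.5457, -0.0041, -0.0207]
eef_rot: [-3.139, 0.0, 3.076]
wrist_force: [-3.5, -30.8, 1.1]
gripper_width: 0.0608
gripper_force: 15.8
```

Call:
{"op": "jog_arm", "data": {"series": [[0,-0.25,0,0,0,0],[0,-0.2,-0.5,0,0,0],[0,0,-3,0,0,0],[0,0,-5,0,0,0],[0,-4,-2,0,0,0],[0,-4,0,0,0,0],[0,0,0,0,0,0]], "gripper": 0.29}}

```text
time_s: 11.3
tool_pos: [0.5403, -0.0881, 0.085]
eef_rot: [-3.141, 0.001, 3.073]
wrist_force: [-0.2, 0.3, 0.2]
gripper_width: 0.0606
gripper_force: 0.0
```

```bash
cat >> h.py <<'E'
def scan():
    p,cal,r=look("top","white")
    for q in r:
        if 350<q[1]<720 and abs(q[2])<450 and 40<q[4]<75: print("W",*q)
    for q in rects(p,cal,masks(p)["red"],.008,300):
        if 300<q[1]<720 and abs(q[2])<450: print("R",*q)
    s=arm.read_state();print("t",round(s["time_s"],2),(s["tool_pos"]*1000).round(1),np.degrees(s["eef_rot"][2]).round(2),s["wrist_force"].round(1))
    return p
E
python3 - <<'E'
from h import *
scan()
s=arm.read_state();p,w=cloud("wrist")
k=(w[...,2]>17)&(w[...,2]<24);a=np.radians(TH);d=w[...,:2]-SEAT
x=np.cos(a)*d[...,0]+np.sin(a)*d[...,1];y=-np.sin(a)*d[...,0]+np.cos(a)*d[...,1]
k&=(abs(x)<60)&(abs(y)<35);rc=cv2.minAreaRect(np.c_[x[k],y[k]].astype(np.float32));print("blank in jig",rc,np.percentile(x[k],[1,99]),np.percentile(y[k],[1,99]),np.median(w[...,2][k]))
fences("wrist",w,SEAT,TH)
E
```

```text
W [460. 252.] 507.2 -369.5 88.3 54.2 0.9
W [177. 233.] 536.2 366.7 89.3 55.5 24.6
R [439. 307.] 363.2 -316.0 65.7 40.1 48.6
t 11.35 [540.  -86.8  84.7] 176.08 [-0.2  1.1  0.7]
blank in jig ((-1.8598480224609375, 2.0247573852539062), (112.99866485595703, 69.06842041015625), 2.8750500679016113) [-45.21427048  44.90923885] [-29.20756312  31.21474428] 19.845405454394545
wrist end 845 x [44.1 56.6] y [-7.8 19.7] z 56.6 rect [50.6  5.6] [28.7 13.3] 90.0
wrist L1 539 x [26.1 41.9] y [26.1 38.6] z 56.7 rect [34.  32.4] [16.1 13. ] 1.2
wrist L2 670 x [-39.3 -25.5] y [26.4 38.9] z 56.6 rect [-32.5  32.9] [14.3 13.5] 1.1
wrist postL 1138 x [-62.7 -35.6] y [26.5 47. ] z 46.6 rect [-48.9  36.9] [21.  28.2] 88.6
wrist postR 830 x [-63.1 -41.6] y [-49.2 -34.2] z 46.6 rect [-52.3 -41.6] [15.4 21.7] 89.6
wrist base 11424 x [-72.6  61.4] y [-53.1  48.8] z 11.8 rect [-4.7 -1.5] [140.4 104.7] 0.3
```

```bash
cat >> h.py <<'E'
def sheet(x,y,name="wrist",lo=5.5,hi=11,r=75):
    p,w=cloud(name);k=((w[...,2]>lo)&(w[...,2]<hi)&(np.hypot(w[...,0]-x,w[...,1]-y)<r)).astype(np.uint8)*255
    k=cv2.morphologyEx(k,cv2.MORPH_OPEN,np.ones((5,5)))
    c=max(cv2.findContours(k,cv2.RETR_EXTERNAL,cv2.CHAIN_APPROX_NONE)[0],key=cv2.contourArea)
    m=np.zeros_like(k);cv2.drawContours(m,[c],-1,255,-1);q=w[(m>0)&(k>0)]
    (cx,cy),(a,b),th=cv2.minAreaRect(q[:,:2].astype(np.float32))
    if a<b:a,b,th=b,a,th+90
    print("sheet",name,round(cx,1),round(cy,1),round(a,1),round(b,1),"th",round((th+90)%180-90,1),"z",np.median(q[:,2]).round(1),"px",len(q));return p
E
python3 -c "
from h import *
plan([(591.1,-196.8,50,168.2)])"
```

```text
t 11.4 n 3
[[-1.95,-3.57,1.15,0.0,0.0,0.046],[-2.11,-3.48,1.15,0.0,0.0,0.046],[-2.27,-3.38,1.15,0.0,0.0,0.046]]
```

Call:
{"op": "jog_arm", "data": {"series": [[-2.0,-3.6,1.1,0,0,0.046],[-2.1,-3.5,1.1,0,0,0.046],[-2.3,-3.4,1.1,0,0,0.046],[0,0,0,0,0,0]], "gripper": 0.1}}

```text
time_s: 11.9
tool_pos: [0.5927, -0.1987, 0.0502]
eef_rot: [3.141, -0.0, 2.935]
wrist_force: [-0.3, 0.0, -0.3]
gripper_width: 0.0767
gripper_force: 0.0
```

```bash
python3 -c "
from h import *
s=arm.read_state();print(s['tool_pos'],np.degrees(s['eef_rot'][2]),s['gripper_width'])
sheet(591,-197)
plan([(591.1,-196.8,-10,168.2),(591.1,-196.8,-33,168.2,10)])"
```

```text
[ 0.59269436 -0.19871873  0.05019423] 168.17953273551512 0.07674669191848565
sheet wrist 588.8 -198.4 90.2 56.2 th -11.7 z 7.7 px 11823
t 11.95 n 5
[[0.05,0.02,3.03,0.0,0.0,0.001],[0.05,0.02,3.03,0.0,0.0,0.001],[0.0,0.0,0.77,0.0,0.0,-0.0],[0.0,0.0,0.77,0.0,0.0,-0.0],[0.0,0.0,0.77,0.0,0.0,-0.0]]
```

Call:
{"op": "jog_arm", "data": {"series": [[0.3,0.05,3,0,0,0],[0,0,3,0,0,0],[0,0,1.2,0,0,0],[0,0,0.8,0,0,0],[0,0,0.3,0,0,0],[0,0,0,0,0,0]]}}

```text
time_s: 12.7
tool_pos: [0.5893, -0.1967, -0.0312]
eef_rot: [-3.141, 0.001, 2.937]
wrist_force: [0.5, -0.3, -0.6]
gripper_width: 0.0774
gripper_force: 0.0
```

Call:
{"op": "jog_arm", "data": {"series": [[0,0,0,0,0,0],[0,0,0,0,0,0],[0,0,0,0,0,0],[0,0,0,0,0,0],[0,0,0,0,0,0],[0,0,-1,0,0,0],[0,0,-3,0,0,0],[0,0,-4,0,0,0],[0,0,-2,0,0,0],[0,0,0,0,0,0]], "gripper": 0.6}}

```text
time_s: 13.95
tool_pos: [0.59, -0.1971, 0.0703]
eef_rot: [-3.141, 0.003, 2.937]
wrist_force: [-0.6, -0.7, -1.4]
gripper_width: 0.0541
gripper_force: 42.7
```

```bash
python3 -c "
from h import *
held()
plan([(*J(-2,-2.5),60,176.2)])"
```

```text
held n 19875 x [-43.7   7.8  45.2] z [-39.6 -38.3 -33.6] at [ 0.59   -0.1971  0.0703] 0.0541429197906788
t 14.0 n 4
[[2.13,4.37,0.22,0.0,0.0,-0.035],[1.98,4.44,0.22,0.0,0.0,-0.035],[1.82,4.5,0.22,0.0,0.0,-0.035],[1.67,4.56,0.22,0.0,0.0,-0.035]]
```

Call:
{"op": "jog_arm", "data": {"series": [[2.1,4.4,0.2,0,0,-0.035],[2.0,4.45,0.2,0,0,-0.035],[1.8,4.5,0.2,0,0,-0.035],[1.7,4.55,0.2,0,0,-0.035],[0,0,0,0,0,0],[0,0,2.5,0,0,0],[0,0,2.5,0,0,0],[0,0,1.2,0,0,0],[0,0,0.6,0,0,0],[0,0,0,0,0,0]]}}

```text
time_s: 15.25
tool_pos: [0.5411, -0.0083, -0.0078]
eef_rot: [-3.142, -0.0, 3.077]
wrist_force: [0.4, 0.2, -1.4]
gripper_width: 0.0546
gripper_force: 42.8
```

```bash
python3 -c "
from h import *
s=arm.read_state();print(toJ(s['tool_pos']*1000),np.degrees(s['eef_rot'][2]),s['tool_pos'][2],s['wrist_force'])"
```

```text
[-2.26136201 -2.36193139] 176.27427868284406 -0.007754193442482238 [ 0.41019635  0.20654256 -1.39070629]
```

Call:
{"op": "jog_arm", "data": {"series": [[0,0,0.3,0,0,0],[-0.1,0,0,0,0,0],[-0.1,0,0,0,0,0],[-0.1,0,0,0,0,0],[-0.1,0,0,0,0,0],[0,0,0,0,0,0]]}}

```text
time_s: 16.0
tool_pos: [0.5431, -0.0082, -0.0107]
eef_rot: [3.142, -0.003, 3.077]
wrist_force: [-9.2, -0.3, 7.9]
gripper_width: 0.0542
gripper_force: 43.8
```

Call:
{"op": "jog_arm", "data": {"series": [[0.1,0,0,0,0,0],[0,0,0,0,0,0],[0,0,0,0,0,0],[0,0.2,0,0,0,0],[0,0.2,0,0,0,0],[0,0.15,0,0,0,0],[0,0.1,0,0,0,0],[0,0,0,0,0,0]], "gripper": 0.29}}

```text
time_s: 17.0
tool_pos: [0.5442, -0.0039, -0.0107]
eef_rot: [-3.139, -0.0, 3.078]
wrist_force: [-3.9, -28.0, 1.5]
gripper_width: 0.0608
gripper_force: 14.0
```

Call:
{"op": "jog_arm", "data": {"series": [[0,-0.25,0,0,0,0],[0,-0.2,-0.5,0,0,0],[0,0,-3,0,0,0],[0,0,-4,0,0,0],[0,0,0,0,0,0]], "gripper": 0.1}}

```text
time_s: 17.62
tool_pos: [0.546, -0.0063, 0.0671]
eef_rot: [-3.141, 0.005, 3.077]
wrist_force: [0.5, -0.0, -1.1]
gripper_width: 0.0769
gripper_force: 0.0
```

```bash
python3 -c "
from h import *
scan()
sheet(*SEAT,lo=25,hi=31)
plan([(508.3,-368.2,50,180.9)])"
```

```text
W [460. 252.] 507.2 -369.5 88.3 54.2 0.9
W [177. 233.] 536.2 366.7 89.3 55.5 24.6
R [439. 307.] 363.2 -316.0 65.7 40.2 48.5
R [395. 284.] 419.0 -202.5 89.1 56.0 -8.7
t 17.68 [545.   -6.2  65.6] 176.3 [-0.5  0.5 -0.3]
sheet wrist 543.4 -7.0 91.9 56.8 th -3.9 z 27.8 px 12496
t 17.73 n 8
[[0.16,-4.55,0.18,0.0,0.0,-0.01],[0.2,-4.54,0.18,0.0,0.0,-0.01],[0.25,-4.54,0.18,0.0,0.0,-0.01],[0.29,-4.54,0.18,0.0,0.0,-0.01],[0.34,-4.54,0.18,0.0,0.0,-0.01],[0.38,-4.53,0.18,0.0,0.0,-0.01],[0.43,-4.53,0.18,0.0,0.0,-0.01],[0.48,-4.52,0.18,0.0,0.0,-0.01]]
```

Call:
{"op": "jog_arm", "data": {"series": [[0.2,-4.55,0.2,0,0,-0.01],[0.2,-4.55,0.2,0,0,-0.01],[0.25,-4.55,0.2,0,0,-0.01],[0.3,-4.55,0.2,0,0,-0.01],[0.35,-4.55,0.2,0,0,-0.01],[0.4,-4.5,0.2,0,0,-0.01],[0.4,-4.5,0.2,0,0,-0.01],[0.5,-4.5,0.1,0,0,-0.01],[0,0,0,0,0,0],[0,0,0,0,0,0]]}}

```text
time_s: 18.98
tool_pos: [0.5067, -0.3672, 0.0482]
eef_rot: [3.14, -0.001, -3.127]
wrist_force: [0.6, 0.2, 0.3]
gripper_width: 0.077
gripper_force: 0.0
```

```bash
python3 -c "
from h import *
s=arm.read_state();print(s['tool_pos'],np.degrees(s['eef_rot'][2]),s['gripper_width'])
sheet(508,-369)
plan([(508,-369,-33,180.9,30)])"
```

```text
[ 0.50672726 -0.36719337  0.04819532] -179.1566991377679 0.07697153461496546
sheet wrist 505.5 -369.9 90.9 56.1 th 0.1 z 7.8 px 11856
t 19.02 n 3
[[-0.03,-0.07,2.72,0.0,0.0,-0.0],[-0.03,-0.07,2.72,0.0,0.0,-0.0],[-0.03,-0.07,2.72,0.0,0.0,-0.0]]
```

Call:
{"op": "jog_arm", "data": {"series": [[0,-0.2,3,0,0,0],[0,0,2.8,0,0,0],[0,0,1.2,0,0,0],[0,0,0.8,0,0,0],[0,0,0.3,0,0,0],[0,0,0,0,0,0]]}}

```text
time_s: 19.77
tool_pos: [0.5077, -0.3701, -0.0313]
eef_rot: [-3.141, 0.0, -3.126]
wrist_force: [0.4, -0.3, 0.6]
gripper_width: 0.0773
gripper_force: 0.0
```

Call:
{"op": "jog_arm", "data": {"series": [[0,0,0,0,0,0],[0,0,0,0,0,0],[0,0,0,0,0,0],[0,0,0,0,0,0],[0,0,0,0,0,0],[0,0,-1,0,0,0],[0,0,-3,0,0,0],[0,0,-4,0,0,0],[0,0,-2,0,0,0],[0,0,0,0,0,0]], "gripper": 0.6}}

```text
time_s: 21.02
tool_pos: [0.5082, -0.3707, 0.0703]
eef_rot: [-3.139, 0.002, -3.126]
wrist_force: [1.1, 0.6, -1.7]
gripper_width: 0.0542
gripper_force: 42.7
```

```bash
python3 -c "
from h import *
held()
plan([(*J(-2,-2.5),68,176.2)])"
```

```text
held n 20101 x [-41.3  10.   47.4] z [-39.7 -38.4 -33.7] at [ 0.5082 -0.3707  0.0703] 0.054249478899634156
t 21.07 n 8
[[-0.49,4.51,0.01,0.0,0.0,0.01],[-0.44,4.52,0.01,0.0,0.0,0.01],[-0.4,4.52,0.01,0.0,0.0,0.01],[-0.35,4.53,0.01,0.0,0.0,0.01],[-0.31,4.53,0.01,0.0,0.0,0.01],[-0.26,4.53,0.01,0.0,0.0,0.01],[-0.21,4.54,0.01,0.0,0.0,0.01],[-0.17,4.54,0.01,0.0,0.0,0.01]]
```

Call:
{"op": "jog_arm", "data": {"series": [[-0.55,4.5,0,0,0,0.01],[-0.5,4.5,0,0,0,0.01],[-0.4,4.5,0,0,0,0.01],[-0.35,4.55,0,0,0,0.01],[-0.3,4.55,0,0,0,0.01],[-0.3,4.55,0,0,0,0.01],[-0.25,4.55,0,0,0,0.01],[-0.2,4.55,0,0,0,0.01],[0,0,0,0,0,0],[0,0,0,0,0,0]]}}

```text
time_s: 22.32
tool_pos: [0.5426, -0.0081, 0.0676]
eef_rot: [-3.141, -0.001, 3.077]
wrist_force: [-0.7, -0.5, -0.2]
gripper_width: 0.0542
gripper_force: 42.8
```

```bash
python3 -c "
from h import *
s=arm.read_state();print(toJ(s['tool_pos']*1000),np.degrees(s['eef_rot'][2]),s['tool_pos'][2],s['wrist_force']);plan([(*J(-1,-2.5),70,176.2)])"
```

```text
[-0.78158956 -2.06785202] 176.32431926784315 0.06756454510136231 [-0.73586863 -0.45384958 -0.21237079]
t 22.32 n 1
[[0.02,-0.04,-0.24,0.0,0.0,0.002]]
```

Call:
{"op": "jog_arm", "data": {"series": [[0,-0.05,2.5,0,0,0],[0,0,2.5,0,0,0],[0,0,1.2,0,0,0],[0,0,0.5,0,0,0],[0,0,0.3,0,0,0],[-0.1,0,0,0,0,0],[-0.1,0,0,0,0,0],[-0.1,0,0,0,0,0],[-0.1,0,0,0,0,0],[0,0,0,0,0,0]]}}

```text
time_s: 23.58
tool_pos: [0.5452, -0.0087, -0.0019]
eef_rot: [-3.142, -0.003, 3.077]
wrist_force: [-8.3, -1.8, 1.6]
gripper_width: 0.0543
gripper_force: 43.0
```

Call:
{"op": "jog_arm", "data": {"series": [[0.1,0,0.1,0,0,0],[0,0,0,0,0,0],[0,0,0,0,0,0],[0,0.2,0,0,0,0],[0,0.2,0,0,0,0],[0,0.15,0,0,0,0],[0,0.1,0,0,0,0],[0,0,0,0,0,0]], "gripper": 0.29}}

```text
time_s: 24.58
tool_pos: [0.5462, -0.0041, -0.0027]
eef_rot: [-3.139, -0.0, 3.077]
wrist_force: [-4.4, -24.7, 1.9]
gripper_width: 0.0605
gripper_force: 12.8
```

Call:
{"op": "jog_arm", "data": {"series": [[0,-0.25,0,0,0,0],[0,-0.2,-0.5,0,0,0],[0,0,-3,0,0,0],[0,0,-4,0,0,0],[0,0,0,0,0,0]], "gripper": 0.1}}

```text
time_s: 25.2
tool_pos: [0.548, -0.0067, 0.0751]
eef_rot: [-3.141, 0.005, 3.077]
wrist_force: [-0.1, 0.2, -0.6]
gripper_width: 0.0768
gripper_force: 0.0
```

```bash
python3 -c "
from h import *
scan()
sheet(*SEAT,lo=33,hi=39)
plan([(536.3,366.5,50,204.5)])"
```

```text
W [177. 233.] 536.2 366.7 89.3 55.5 24.6
R [439. 307.] 363.2 -315.9 65.9 40.2 48.6
R [395. 284.] 419.0 -202.5 89.1 56.0 -8.7
t 25.25 [547.   -6.6  73.6] 176.3 [ 0.8 -0.2 -0.7]
sheet wrist 543.4 -7.3 91.5 56.5 th -4.1 z 35.8 px 12566
t 25.3 n 8
[[0.43,4.65,0.28,0.0,0.0,-0.062],[0.14,4.66,0.28,0.0,0.0,-0.062],[-0.15,4.66,0.28,0.0,0.0,-0.062],[-0.43,4.64,0.28,0.0,0.0,-0.062],[-0.72,4.61,0.28,0.0,0.0,-0.062],[-1.0,4.56,0.28,0.0,0.0,-0.062],[-1.28,4.49,0.28,0.0,0.0,-0.062],[-1.55,4.4,0.28,0.0,0.0,-0.062]]
```

Call:
{"op": "jog_arm", "data": {"series": [[0.4,4.65,0.3,0,0,-0.062],[0.15,4.65,0.3,0,0,-0.062],[-0.15,4.65,0.3,0,0,-0.062],[-0.45,4.65,0.3,0,0,-0.062],[-0.7,4.6,0.3,0,0,-0.062],[-1.0,4.55,0.3,0,0,-0.062],[-1.3,4.5,0.3,0,0,-0.062],[-1.55,4.4,0.2,0,0,-0.062],[0,0,0,0,0,0],[0,0,0,0,0,0]]}}

```text
time_s: 26.55
tool_pos: [0.5352, 0.3656, 0.0482]
eef_rot: [-3.141, -0.002, -2.71]
wrist_force: [0.5, -0.5, 0.2]
gripper_width: 0.0769
gripper_force: 0.0
```

```bash
python3 -c "
from h import *
s=arm.read_state();print(s['tool_pos'],np.degrees(s['eef_rot'][2]),s['gripper_width'])
sheet(536,366)
plan([(536.3,366.5,-33,204.5,30)])"
```

```text
[0.53518865 0.3656058  0.04818495] -155.29326619132252 0.0768932298955786
sheet wrist 535.0 365.6 90.7 56.1 th 24.5 z 7.8 px 11843
t 26.6 n 3
[[-0.04,0.03,2.71,0.0,0.0,0.001],[-0.04,0.03,2.71,0.0,0.0,0.001],[-0.04,0.03,2.71,0.0,0.0,0.001]]
```

Well centred. Grasping it.

Call:
{"op": "jog_arm", "data": {"series": [[0,0,3,0,0,0],[0,0,2.8,0,0,0],[0,0,1.2,0,0,0],[0,0,0.8,0,0,0],[0,0,0.3,0,0,0],[0,0,0,0,0,0]]}}

```text
time_s: 27.35
tool_pos: [0.5362, 0.3663, -0.0312]
eef_rot: [3.142, 0.001, -2.71]
wrist_force: [0.1, 0.9, 0.8]
gripper_width: 0.0771
gripper_force: 0.0
```

Call:
{"op": "jog_arm", "data": {"series": [[0,0,0,0,0,0],[0,0,0,0,0,0],[0,0,0,0,0,0],[0,0,0,0,0,0],[0,0,0,0,0,0],[0,0,-1,0,0,0],[0,0,-3,0,0,0],[0,0,-4,0,0,0],[0,0,-2.5,0,0,0],[0,0,0,0,0,0]], "gripper": 0.6}}

```text
time_s: 28.6
tool_pos: [0.5371, 0.3669, 0.0758]
eef_rot: [3.141, 0.004, -2.71]
wrist_force: [0.3, -0.7, -1.1]
gripper_width: 0.0541
gripper_force: 42.7
```

```bash
python3 -c "
from h import *
held()
plan([(*J(-2,-2.5),75,176.2)])"
```

```text
held n 19941 x [-41.7   9.4  46.7] z [-39.7 -38.4 -34. ] at [0.5371 0.3669 0.0758] 0.05407292189882175
t 28.65 n 8
[[1.9,-4.28,-0.01,0.0,0.0,0.062],[1.63,-4.39,-0.01,0.0,0.0,0.062],[1.36,-4.49,-0.01,0.0,0.0,0.062],[1.07,-4.56,-0.01,0.0,0.0,0.062],[0.79,-4.62,-0.01,0.0,0.0,0.062],[0.5,-4.66,-0.01,0.0,0.0,0.062],[0.21,-4.68,-0.01,0.0,0.0,0.062],[-0.08,-4.69,-0.01,0.0,0.0,0.062]]
```

Call:
{"op": "jog_arm", "data": {"series": [[1.9,-4.3,0,0,0,0.062],[1.6,-4.4,0,0,0,0.062],[1.3,-4.5,0,0,0,0.062],[1.05,-4.55,0,0,0,0.062],[0.8,-4.6,0,0,0,0.062],[0.5,-4.65,0,0,0,0.062],[0.2,-4.7,0,0,0,0.062],[-0.1,-4.7,0,0,0,0.062],[0,0,0,0,0,0],[0,0,0,0,0,0]]}}

```text
time_s: 29.9
tool_pos: [0.5419, -0.0083, 0.0726]
eef_rot: [3.141, -0.001, 3.077]
wrist_force: [-0.1, 0.5, -1.1]
gripper_width: 0.0543
gripper_force: 42.8
```

```bash
python3 -c "
from h import *
s=arm.read_state();print(toJ(s['tool_pos']*1000),np.degrees(s['eef_rot'][2]),s['tool_pos'][2],s['wrist_force']);plan([(*J(-1,-2.5),70,176.2)])"
```

```text
[-1.46364932 -2.32884895] 176.28219124694104 0.07257709921202948 [-0.09036249  0.48808832 -1.08901454]
t 29.9 n 1
[[-0.05,-0.02,0.26,0.0,0.0,0.001]]
```

Call:
{"op": "jog_arm", "data": {"series": [[0,0,2.5,0,0,0],[0,0,2.3,0,0,0],[0,0,1.2,0,0,0],[0,0,0.5,0,0,0],[0,0,0.2,0,0,0],[-0.1,0,0,0,0,0],[-0.1,0,0,0,0,0],[-0.1,0,0,0,0,0],[-0.1,0,0,0,0,0],[-0.05,0,0,0,0,0],[0,0,0,0,0,0]]}}

```text
time_s: 31.28
tool_pos: [0.5445, -0.0087, 0.0061]
eef_rot: [3.141, -0.005, 3.077]
wrist_force: [-11.3, 0.0, 3.5]
gripper_width: 0.0545
gripper_force: 43.3
```

Call:
{"op": "jog_arm", "data": {"series": [[0.1,0,0.1,0,0,0],[0,0,0,0,0,0],[0,0,0,0,0,0],[0,0.2,0,0,0,0],[0,0.2,0,0,0,0],[0,0.15,0,0,0,0],[0,0.1,0,0,0,0],[0,0,0,0,0,0]], "gripper": 0.29}}

```text
time_s: 32.28
tool_pos: [0.5462, -0.0042, 0.0053]
eef_rot: [-3.139, -0.0, 3.077]
wrist_force: [-4.0, -23.6, 2.1]
gripper_width: 0.0607
gripper_force: 12.0
```

Call:
{"op": "jog_arm", "data": {"series": [[0,-0.25,0,0,0,0],[0,-0.2,-0.5,0,0,0],[0,0,-3,0,0,0],[0,0,-4,0,0,0],[0,0,0,0,0,0]], "gripper": 0.1}}

```text
time_s: 32.9
tool_pos: [0.548, -0.0068, 0.0831]
eef_rot: [-3.141, 0.005, 3.077]
wrist_force: [-0.8, 0.3, -0.5]
gripper_width: 0.0773
gripper_force: 0.0
```

```bash
python3 -c "
from h import *
scan()
sheet(*SEAT,lo=41,hi=47,r=60)
plan([(419.0,-202.4,55,171.2)])"
```

```text
R [439. 307.] 363.2 -315.9 65.9 40.2 48.6
R [395. 284.] 419.0 -202.5 89.1 56.0 -8.7
t 32.95 [547.   -6.8  81.6] 176.3 [-0.6 -1.3 -0. ]
sheet wrist 543.3 -7.4 91.7 56.5 th -4.1 z 43.8 px 12603
t 33.0 n 5
[[2.29,-4.07,0.51,0.0,0.0,0.018],[2.21,-4.11,0.51,0.0,0.0,0.018],[2.14,-4.15,0.51,0.0,0.0,0.018],[2.07,-4.19,0.51,0.0,0.0,0.018],[1.99,-4.22,0.51,0.0,0.0,0.018]]
```

Call:
{"op": "jog_arm", "data": {"series": [[2.3,-4.05,0.5,0,0,0.018],[2.2,-4.1,0.5,0,0,0.018],[2.1,-4.15,0.5,0,0,0.018],[2.1,-4.2,0.5,0,0,0.018],[2.0,-4.2,0.6,0,0,0.018],[0,0,0.4,0,0,0],[0,0,0,0,0,0]]}}

```text
time_s: 33.88
tool_pos: [0.4184, -0.2016, 0.0495]
eef_rot: [3.141, -0.002, 2.986]
wrist_force: [-0.3, 0.2, -0.3]
gripper_width: 0.0769
gripper_force: 0.0
```

```bash
python3 -c "
from h import *
s=arm.read_state();print(s['tool_pos'],np.degrees(s['eef_rot'][2]),s['gripper_width'])
p=sheet(419,-202);cv2.imwrite('pics/w5.png',p[:,:,::-1])
plan([(419,-202.4,-33,171.2,30)])"
```

```text
[ 0.41837408 -0.20158949  0.04951166] 171.10081083150263 0.07692557395742582
sheet wrist 417.2 -204.6 90.9 56.2 th -8.8 z 7.8 px 11783
t 33.92 n 3
[[-0.01,-0.03,2.76,0.0,0.0,-0.0],[-0.01,-0.03,2.76,0.0,0.0,-0.0],[-0.01,-0.03,2.76,0.0,0.0,-0.0]]
```

View pics/w5.png

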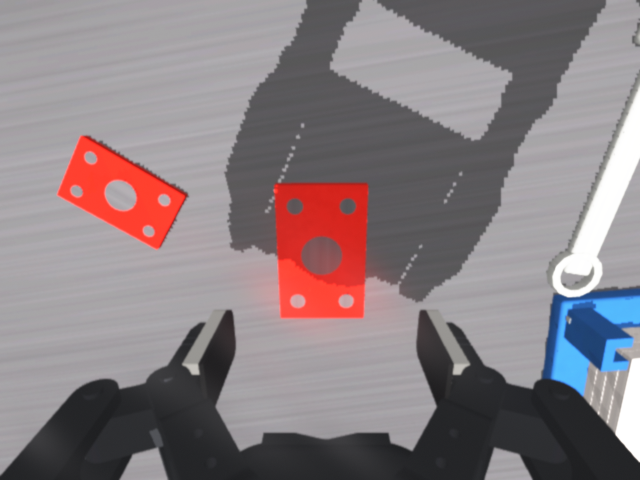

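The large template is at (322,250), between the fingers, and the small decoy is at (122,192). Grasping the large one.

Call:
{"op": "jog_arm", "data": {"series": [[0,-0.2,3,0,0,0],[0,0,2.9,0,0,0],[0,0,1.2,0,0,0],[0,0,0.8,0,0,0],[0,0,0.3,0,0,0],[0,0,0,0,0,0]]}}

```text
time_s: 34.67
tool_pos: [0.4187, -0.2041, -0.0314]
eef_rot: [-3.141, 0.0, 2.987]
wrist_force: [-0.5, -0.0, 0.6]
gripper_width: 0.0768
gripper_force: 0.0
```

Call:
{"op": "jog_arm", "data": {"series": [[0,0,0,0,0,0],[0,0,0,0,0,0],[0,0,0,0,0,0],[0,0,0,0,0,0],[0,0,0,0,0,0],[0,0,-1,0,0,0],[0,0,-3,0,0,0],[0,0,-4,0,0,0],[0,0,-3.5,0,0,0],[0,0,0,0,0,0]], "gripper": 0.6}}

```text
time_s: 35.92
tool_pos: [0.4197, -0.2048, 0.0859]
eef_rot: [-3.14, 0.004, 2.987]
wrist_force: [0.1, 0.0, -1.7]
gripper_width: 0.0543
gripper_force: 42.8
```

```bash
python3 -c "
from h import *
held()
plan([(*J(-2,-2.5),83,176.2)])"
```

```text
held n 20048 x [-41.8   9.6  46.9] z [-39.9 -38.5 -33.5] at [ 0.4197 -0.2048  0.0859] 0.054308734521199296
t 35.98 n 5
[[-1.81,4.25,0.03,0.0,0.0,-0.018],[-1.89,4.22,0.03,0.0,0.0,-0.018],[-1.96,4.18,0.03,0.0,0.0,-0.018],[-2.04,4.15,0.03,0.0,0.0,-0.018],[-2.11,4.11,0.03,0.0,0.0,-0.018]]
```

Call:
{"op": "jog_arm", "data": {"series": [[-1.8,4.25,0,0,0,-0.018],[-1.9,4.2,0,0,0,-0.018],[-1.95,4.2,0,0,0,-0.018],[-2.05,4.15,0,0,0,-0.018],[-2.1,4.1,0,0,0,-0.018],[0,0,0,0,0,0],[0,0,0,0,0,0]]}}

```text
time_s: 36.85
tool_pos: [0.5396, -0.0082, 0.0823]
eef_rot: [-3.142, -0.002, 3.077]
wrist_force: [-0.0, -0.3, -0.1]
gripper_width: 0.0541
gripper_force: 42.9
```

```bash
python3 -c "
from h import *
s=arm.read_state();print(toJ(s['tool_pos']*1000),np.degrees(s['eef_rot'][2]),s['tool_pos'][2],s['wrist_force']);plan([(*J(-1,-2.5),70,176.2)])"
```

```text
[-3.73473735 -2.30932664] 176.31187746050654 0.08229633550802087 [-0.04102181 -0.32609357 -0.13537463]
t 36.85 n 1
[[-0.27,-0.02,1.23,0.0,0.0,0.002]]
```

Call:
{"op": "jog_arm", "data": {"series": [[-0.2,0,2.5,0,0,0],[0,0,2.3,0,0,0],[0,0,1.2,0,0,0],[0,0,0.6,0,0,0],[0,0,0.3,0,0,0],[-0.1,0,0,0,0,0],[-0.1,0,0,0,0,0],[-0.1,0,0,0,0,0],[-0.1,0,0,0,0,0],[0,0,0,0,0,0]]}}

```text
time_s: 38.1
tool_pos: [0.5448, -0.0082, 0.0141]
eef_rot: [3.141, -0.003, 3.077]
wrist_force: [-9.2, -0.9, 2.1]
gripper_width: 0.0543
gripper_force: 43.2
```

Call:
{"op": "jog_arm", "data": {"series": [[0.1,0,0.1,0,0,0],[0,0,0,0,0,0],[0,0,0,0,0,0],[0,0.2,0,0,0,0],[0,0.2,0,0,0,0],[0,0.15,0,0,0,0],[0,0.1,0,0,0,0],[0,0,0,0,0,0]], "gripper": 0.29}}

```text
time_s: 39.1
tool_pos: [0.5458, -0.0041, 0.0133]
eef_rot: [-3.139, -0.0, 3.078]
wrist_force: [-4.3, -26.7, 1.1]
gripper_width: 0.0607
gripper_force: 13.6
```

Call:
{"op": "jog_arm", "data": {"series": [[0,-0.25,0,0,0,0],[0,-0.2,-0.5,0,0,0],[0,0,-3,0,0,0],[0,0,-4,0,0,0],[0,0,0,0,0,0]], "gripper": 1}}

```text
time_s: 39.72
tool_pos: [0.5474, -0.0064, 0.0907]
eef_rot: [-3.141, 0.005, 3.077]
wrist_force: [-0.4, -0.3, -0.9]
gripper_width: 0.054
gripper_force: 43.3
```

```bash
python3 -c "
from h import *
scan()
p=sheet(*SEAT,lo=49,hi=54,r=60);cv2.imwrite('pics/w6.png',p[:,:,::-1])
plan([(*J(-70,0),80,176.2)])"
```

```text
R [439. 307.] 363.1 -316.0 65.7 40.2 48.6
t 39.77 [546.4  -6.3  89.1] 176.29 [-0.3  0.1 -1.4]Traceback (most recent call last):
  File "<string>", line 4, in <module>
    p=sheet(*SEAT,lo=49,hi=54,r=60);cv2.imwrite('pics/w6.png',p[:,:,::-1])
  File "h.py", line 80, in sheet
    c=max(cv2.findContours(k,cv2.RETR_EXTERNAL,cv2.CHAIN_APPROX_NONE)[0],key=cv2.contourArea)
ValueError: max() iterable argument is empty
```

I closed the gripper as the lift began, which picked the template up again. I'll set it back down and square it once more.

```bash
python3 -c "
from h import *
p=held();cv2.imwrite('pics/w6.png',p[:,:,::-1])
s=arm.read_state();print(toJ(s['tool_pos']*1000))
sheet(*SEAT,lo=41,hi=47,r=60)"
```

```text
held n 19894 x [-40.7  10.6  48. ] z [-38.7 -37.3 -32.7] at [ 0.5456 -0.0063  0.0881] 0.05397221958441666
[1.71118337e+00 4.91422252e-04]
sheet wrist 506.8 -4.7 56.2 18.4 th 86.3 z 43.7 px 2738
```

View pics/w6.png

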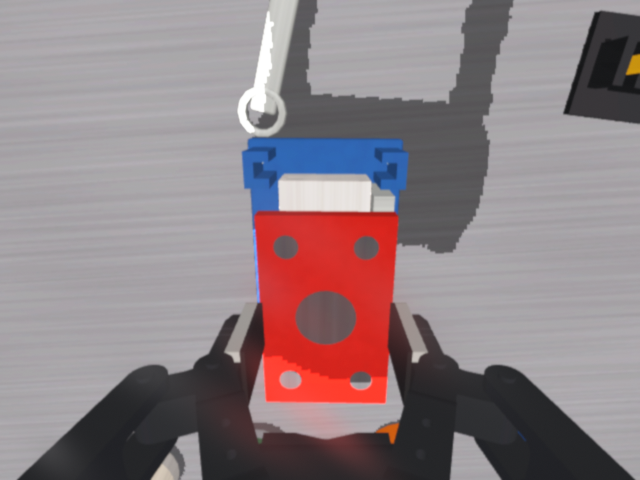

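The template is held marks-up at (326,305), and the blanks below have not moved. Lowering it again.

Call:
{"op": "jog_arm", "data": {"series": [[0.2,-0.25,0,0,0,0],[0,0,2.5,0,0,0],[0,0,2.5,0,0,0],[0,0,1.2,0,0,0],[0,0,0.7,0,0,0],[0,0,0.3,0,0,0],[-0.1,0,0,0,0,0],[-0.1,0,0,0,0,0],[-0.1,0,0,0,0,0],[-0.1,0,0,0,0,0],[0,0,0,0,0,0]]}}

```text
time_s: 41.3
tool_pos: [0.5459, -0.0088, 0.0161]
eef_rot: [3.141, -0.003, 3.077]
wrist_force: [-8.5, 0.5, 0.7]
gripper_width: 0.0534
gripper_force: 43.6
```

Call:
{"op": "jog_arm", "data": {"series": [[0.1,0,0.2,0,0,0],[0,0,0,0,0,0],[0,0,0,0,0,0],[0,0.2,0,0,0,0],[0,0.2,0,0,0,0],[0,0.15,0,0,0,0],[0,0.1,0,0,0,0],[0,0,0,0,0,0]], "gripper": 0.29}}

```text
time_s: 42.3
tool_pos: [0.5469, -0.0041, 0.0143]
eef_rot: [-3.139, -0.0, 3.077]
wrist_force: [-2.5, -21.3, 0.7]
gripper_width: 0.0606
gripper_force: 10.5
```

Call:
{"op": "jog_arm", "data": {"series": [[0,-0.25,0,0,0,0],[0,-0.2,-0.5,0,0,0],[0,0,-3,0,0,0],[0,0,-4,0,0,0],[0,0,0,0,0,0]]}}

```text
time_s: 42.92
tool_pos: [0.5485, -0.0069, 0.0921]
eef_rot: [-3.141, 0.005, 3.077]
wrist_force: [0.4, -0.0, -0.8]
gripper_width: 0.0608
gripper_force: 0.0
```

```bash
python3 -c "
from h import *
p=sheet(*SEAT,lo=49,hi=54,r=60);cv2.imwrite('pics/w7.png',p[:,:,::-1])
plan([(*J(-75,-0.7),90,176.2)])"
```

```text
sheet wrist 543.4 -7.2 91.6 56.4 th -3.9 z 51.8 px 12300
t 42.98 n 2
[[3.95,-0.0,0.03,0.0,0.0,0.001],[3.95,-0.01,0.03,0.0,0.0,0.001]]
```

Call:
{"op": "jog_arm", "data": {"series": [[3.9,0,0,0,0,0],[3.9,0,0,0,0,0],[0,0,0,0,0,0],[0,0,0,0,0,0],[0,0,0,0,0,0],[0,0,0,0,0,0],[0,0,0,0,0,0],[0,0,0,0,0,0]], "gripper": 1}}

```text
time_s: 43.98
tool_pos: [0.469, -0.0019, 0.0893]
eef_rot: [-3.142, 0.0, 3.077]
wrist_force: [-0.0, 0.3, 0.2]
gripper_width: 0.0003
gripper_force: 0.0
```

```bash
python3 - <<'E'
from h import *
s=arm.read_state();print(s["tool_pos"],toJ(s["tool_pos"]*1000),s["gripper_width"],np.degrees(s["eef_rot"]))
R=Ro.from_euler("xyz",s["eef_rot"]).as_matrix();p,w=cloud("wrist");t=(w/1000-s["tool_pos"])@R*1000
k=(abs(t[...,0])<20)&(abs(t[...,1])<30)&(w[...,2]>80);k[:200]=0
q=t[k];f=q[q[:,2]>-60];print("finger",len(f),"x",np.percentile(f[:,0],[1,99]),"y",np.percentile(f[:,1],[1,99]),"ztip",np.percentile(q[:,2],[98,99.5]))
plan([(*J(-72,-0.7),20,176.2)])
E
```

```text
[ 0.46895035 -0.0019242   0.08925461] [-74.66249347  -0.77407789] 0.00025516648149170477 [-1.79999789e+02  1.29649475e-03  1.76289283e+02]
finger 2159 x [ 6.25127301 11.67959695] y [-13.66429945  12.85687435] ztip [-43.72600818 -37.92011195]
t 44.02 n 2
[[-0.13,0.0,3.46,0.0,0.0,0.001],[-0.13,0.0,3.46,0.0,0.0,0.001]]
```

Call:
{"op": "jog_arm", "data": {"series": [[0,0,3,0,0,0],[0,0,3,0,0,0],[0,0,3,0,0,0],[0,0,1.2,0,0,0],[0,0,0.5,0,0,0],[0,0,0,0,0,0],[-0.5,0,0,0,0,0],[-0.5,0,0,0,0,0],[-0.4,0,0,0,0,0],[0,0,0,0,0,0]]}}

```text
time_s: 45.28
tool_pos: [0.4834, -0.0029, -0.0176]
eef_rot: [-3.142, 0.001, 3.077]
wrist_force: [-1.2, -0.2, -0.1]
gripper_width: -0.0001
gripper_force: 0.0
```

Call:
{"op": "jog_arm", "data": {"series": [[-0.1,0,0,0,0,0],[-0.1,0,0,0,0,0],[-0.1,0,0,0,0,0],[-0.1,0,0,0,0,0],[0,0,0,0,0,0]]}}

```text
time_s: 45.9
tool_pos: [0.4868, -0.0031, -0.0177]
eef_rot: [-3.142, -0.0, 3.077]
wrist_force: [0.0, -0.7, -0.6]
gripper_width: -0.0001
gripper_force: 0.0
```

Call:
{"op": "jog_arm", "data": {"series": [[-0.1,0,0,0,0,0],[-0.1,0,0,0,0,0],[-0.1,0,0,0,0,0],[0,0,0,0,0,0]]}}

```text
time_s: 46.4
tool_pos: [0.487, -0.003, -0.0178]
eef_rot: [3.141, -0.005, 3.077]
wrist_force: [-13.1, -1.2, 10.8]
gripper_width: -0.0002
gripper_force: 6.3
```

Call:
{"op": "jog_arm", "data": {"series": [[-0.1,0,0,0,0,0],[-0.1,0,0,0,0,0],[-0.1,0,0,0,0,0],[0,0,0,0,0,0]]}}

```text
time_s: 46.9
tool_pos: [0.4868, -0.003, -0.0179]
eef_rot: [3.141, -0.01, 3.077]
wrist_force: [-27.3, -3.7, 26.3]
gripper_width: -0.0001
gripper_force: 13.4
```

Call:
{"op": "jog_arm", "data": {"series": [[0.4,0,0,0,0,0],[0.5,0,0,0,0,0],[0.9,0,0,0,0,0],[0,0,-3,0,0,0],[0,0,-4,0,0,0],[0,0,-4,0,0,0],[0,0,-4,0,0,0],[0,0,0,0,0,0]]}}

```text
time_s: 47.9
tool_pos: [0.4762, -0.0024, 0.1347]
eef_rot: [-3.141, 0.005, 3.077]
wrist_force: [-0.0, 1.1, -0.7]
gripper_width: 0.0002
gripper_force: 0.0
```

```bash
cat >> h.py <<'E'
def gate():
    p,w=cloud("top");H,S,V=cv2.split(cv2.cvtColor(p,cv2.COLOR_RGB2HSV))
    k=(np.hypot(w[...,0]-470,w[...,1]-220)<75)
    y=k&(H>15)&(H<35)&(S>140)&(V>90);q=w[y];print("yellow z",np.percentile(q[:,2],[5,50,95]).round(1),cv2.minAreaRect(q[:,:2].astype(np.float32)))
    g=k&(w[...,2]>76);q=w[g]
    if len(q)>4: print("grip top",len(q),np.median(q,0).round(1),cv2.minAreaRect(q[:,:2].astype(np.float32)))
    r=k&(w[...,2]>20)&(w[...,2]<34);q=w[r];print("rest",cv2.minAreaRect(q[:,:2].astype(np.float32)))
E
python3 - <<'E'
from h import *
scan();gate()
sheet(*SEAT,lo=49,hi=54,r=60)
p,w=cloud("top");fences("top",w,SEAT,TH)
E
```

```text
R [439. 307.] 363.2 -315.9 65.9 40.2 48.6
t 47.95 [475.3  -2.4 133.2] 176.29 [-0.3 -0.8 -0.6]
yellow z [25.7 54.7 59.8] ((452.545166015625, 222.92776489257812), (86.75265502929688, 8.30152416229248), 79.6050033569336)
grip top 87 [451.9 219.6  85.4] ((451.9272155761719, 219.3971405029297), (40.62062454223633, 12.02151107788086), 79.9935302734375)
rest ((451.7680358886719, 219.38644409179688), (97.63411712646484, 26.151100158691406), 79.83738708496094)
sheet wrist 517.5 -5.3 56.1 39.7 th 86.1 z 51.8 px 2805
top end 120 x [40.4 58. ] y [-27.8  18.3] z 56.5 rect [49.2 -4.8] [46.6 17.8] 89.8
top L1 38 x [27.3 41.5] y [22.8 39.4] z 55.3 rect [34.2 30.2] [13.1 17.5] 5.9
top L2 few
top postL few
top postR few
top base 315 x [12.8 66.8] y [-51.9  50.6] z 11.3 rect [44.1 -1. ] [105.5  58.8] 86.4
```

```bash
python3 -c "
from h import *
plan([(451.9,219.4,90,80)])"
```

```text
t 48.1 n 11
[[0.33,2.0,0.38,0.0,0.0,0.153],[0.63,1.92,0.38,0.0,0.0,0.153],[0.92,1.81,0.38,0.0,0.0,0.153],[1.18,1.64,0.38,0.0,0.0,0.153],[1.42,1.45,0.38,0.0,0.0,0.153],[1.62,1.21,0.38,0.0,0.0,0.153],[1.79,0.95,0.38,0.0,0.0,0.153],[1.91,0.67,0.38,0.0,0.0,0.153],[1.99,0.37,0.38,0.0,0.0,0.153],[2.02,0.06,0.38,0.0,0.0,0.153],[2.01,-0.25,0.38,0.0,0.0,0.153]]
```

Call:
{"op": "jog_arm", "data": {"series": [[0.35,2.0,0.4,0,0,0.153],[0.65,1.9,0.4,0,0,0.153],[0.9,1.8,0.4,0,0,0.153],[1.2,1.65,0.4,0,0,0.153],[1.4,1.45,0.4,0,0,0.153],[1.6,1.2,0.4,0,0,0.153],[1.8,0.95,0.4,0,0,0.153],[1.9,0.65,0.4,0,0,0.153],[2.0,0.35,0.4,0,0,0.153],[2.0,0.05,0.4,0,0,0.153],[2.0,-0.25,0.4,0,0,0.153],[0,0,0,0,0,0]], "gripper": 0.45, "force": 60}}

```text
time_s: 49.6
tool_pos: [0.4512, 0.2191, 0.087]
eef_rot: [-3.14, 0.001, 1.395]
wrist_force: [0.4, -0.1, -0.9]
gripper_width: 0.0471
gripper_force: 0.0
```

```bash
python3 - <<'E'
from h import *
s=arm.read_state();print(s["tool_pos"],np.degrees(s["eef_rot"]),s["gripper_width"])
p,w=cloud("wrist");H,S,V=cv2.split(cv2.cvtColor(p,cv2.COLOR_RGB2HSV))
k=(np.hypot(w[...,0]-452,w[...,1]-219)<75)
g=k&(w[...,2]>80)&(w[...,2]<90);q=w[g];print("grip",len(q),np.median(q,0),cv2.minAreaRect(q[:,:2].astype(np.float32)))
y=k&(H>15)&(H<35)&(S>140)&(w[...,2]>53)&(w[...,2]<60);q=w[y];print("yel",len(q),cv2.minAreaRect(q[:,:2].astype(np.float32)))
cv2.imwrite("pics/w8.png",p[:,:,::-1]);plan([(451.9,219.4,30,80)])
E
```

```text
[0.45119155 0.21906177 0.08704417] [-1.79887934e+02  5.80063373e-02  7.99339554e+01] 0.0470745151152513
grip 1592 [450.86136504 220.97129104  85.50411059] ((450.6858825683594, 218.91680908203125), (40.29909133911133, 11.635902404785156), 79.55081939697266)
yel 512 ((450.7745056152344, 218.8675994873047), (79.96157836914062, 7.533114433288574), 79.67045593261719)
t 49.65 n 2
[[0.05,0.02,2.87,0.0,0.0,0.001],[0.05,0.02,2.87,0.0,0.0,0.001]]
```

View pics/w8.png

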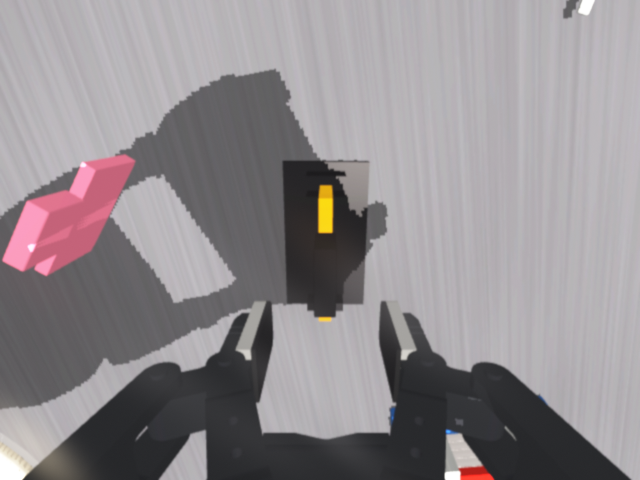

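The yellow gate (325,240) is centred between the fingers, and the pink decoy is off at (70,215). Descending to grasp.

Call:
{"op": "jog_arm", "data": {"series": [[0,0,2.5,0,0,0],[0,0,2.0,0,0,0],[0,0,1.0,0,0,0],[0,0,0.4,0,0,0],[0,0,0,0,0,0]]}}

```text
time_s: 50.28
tool_pos: [0.4523, 0.2184, 0.0295]
eef_rot: [3.142, -0.0, 1.394]
wrist_force: [0.3, 0.0, -0.5]
gripper_width: 0.0469
gripper_force: 0.0
```

Call:
{"op": "jog_arm", "data": {"series": [[0,0,0,0,0,0],[0,0,0,0,0,0],[0,0,0,0,0,0],[0,0,0,0,0,0],[0,0,0,0,0,0],[0,0,0,0,0,0],[0,0,0,0,0,0]], "gripper": 1}}

```text
time_s: 51.15
tool_pos: [0.4518, 0.2187, 0.0298]
eef_rot: [-3.141, -0.0, 1.394]
wrist_force: [-3.7, 0.9, 8.8]
gripper_width: 0.0112
gripper_force: 58.4
```

```bash
python3 -c "
from h import *
s=arm.read_state();x,y,z=s['tool_pos']*1000
plan([(x,y,100,80,40),(*J(-52.4,-0.8),100,86.2)])"
```

```text
t 51.15 n 7
[[0.0,0.0,-3.51,0.0,0.0,-0.001],[0.0,0.0,-3.51,0.0,0.0,-0.001],[-4.24,1.55,-0.0,0.0,0.0,-0.022],[-4.27,1.45,-0.0,0.0,0.0,-0.022],[-4.3,1.36,-0.0,0.0,0.0,-0.022],[-4.33,1.27,-0.0,0.0,0.0,-0.022],[-4.36,1.17,-0.0,0.0,0.0,-0.022]]
```

Call:
{"op": "jog_arm", "data": {"series": [[0,0,-1,0,0,0],[0,0,-3,0,0,0],[0,0,-3,0,0,0],[-4.25,1.55,0,0,0,-0.022],[-4.25,1.45,0,0,0,-0.022],[-4.3,1.35,0,0,0,-0.022],[-4.35,1.25,0,0,0,-0.022],[-4.35,1.2,0,0,0,-0.022],[0,0,0,0,0,0],[0,0,0,0,0,0]]}}

```text
time_s: 52.4
tool_pos: [0.4909, -0.0035, 0.0996]
eef_rot: [3.142, -0.0, 1.503]
wrist_force: [-0.4, -0.4, -2.3]
gripper_width: 0.0107
gripper_force: 58.7
```

```bash
python3 - <<'E'
from h import *
s=arm.read_state();print(s["tool_pos"],toJ(s["tool_pos"]*1000),np.degrees(s["eef_rot"]),s["gripper_width"])
for n in("wrist",):
    p,w=cloud(n);a=np.radians(TH);d=w[...,:2]-SEAT
    x=np.cos(a)*d[...,0]+np.sin(a)*d[...,1];y=-np.sin(a)*d[...,0]+np.cos(a)*d[...,1]
    for lab,lo,hi in(("posts",43,50),("stack",50.2,54)):
        k=(w[...,2]>lo)&(w[...,2]<hi)&(abs(x)<75)&(abs(y)<60)
        for sg in(1,-1):
            q=np.c_[x,y][:,:0] if 0 else np.c_[x[k&(y*sg>0)],y[k&(y*sg>0)]]
            if len(q)>20: print(n,lab,sg,len(q),np.percentile(q,[1,99],axis=0).round(1).tolist())
    R=Ro.from_euler("xyz",s["eef_rot"]).as_matrix();t=(w/1000-s["tool_pos"])@R*1000
    H,S,V=cv2.split(cv2.cvtColor(p,cv2.COLOR_RGB2HSV));k=(H>15)&(H<35)&(S>140)&(w[...,2]>60);q=t[k];print("yellow tool",len(q),np.percentile(q,[1,50,99],axis=0).round(1).tolist())
cv2.imwrite("pics/w9.png",p[:,:,::-1])
E
```

```text
[ 0.49086196 -0.00354879  0.09959262] [-52.69138866  -0.94293158] [ 1.79999398e+02 -7.13851973e-03  8.61204057e+01] 0.010744430951265281
wrist posts 1 1120 [[-62.5, 11.6], [53.1, 46.8]]
wrist posts -1 28 [[-42.0, -34.7], [42.1, -5.0]]
wrist stack 1 5689 [[-44.4, 0.4], [44.6, 38.3]]
wrist stack -1 5499 [[-43.9, -29.1], [44.4, -0.2]]
yellow tool 1188 [[19.6, -4.1, -27.1], [34.6, -0.4, -25.4], [40.1, 3.5, 18.4]]
```

View pics/w9.png

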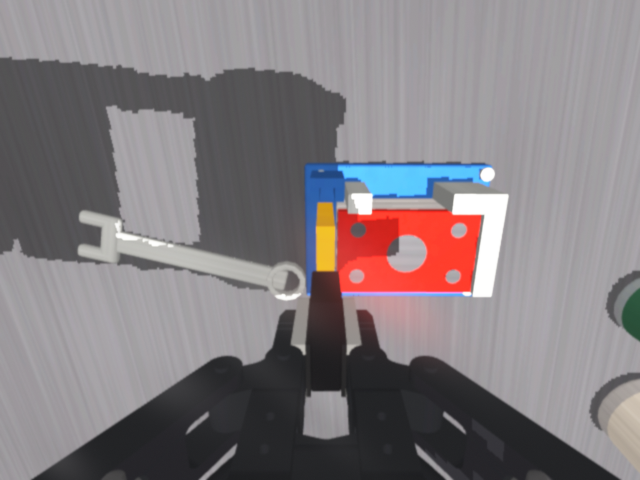

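The gate hangs over the slot (yellow at about (326,235)), with the template squared at (407,250) against the fences. Lowering slowly into the slot.

Call:
{"op": "jog_arm", "data": {"series": [[0,0.05,1.5,0,0,0],[0,0,1.0,0,0,0],[0,0,0,0,0,0],[0,0,0.2,0,0,0],[0,0,0.2,0,0,0],[0,0,0.2,0,0,0],[0,0,0.2,0,0,0],[0,0,0,0,0,0]]}}

```text
time_s: 53.45
tool_pos: [0.4914, -0.0038, 0.0661]
eef_rot: [-3.141, -0.0, 1.504]
wrist_force: [-0.2, 0.4, -2.3]
gripper_width: 0.011
gripper_force: 58.7
```

Call:
{"op": "jog_arm", "data": {"series": [[0,0,0.2,0,0,0],[0,0,0.3,0,0,0],[0,0,0.3,0,0,0],[0,0,0.3,0,0,0],[0,0,0.3,0,0,0],[0,0,0.3,0,0,0],[0,0,0,0,0,0]]}}

```text
time_s: 54.32
tool_pos: [0.4914, -0.0037, 0.049]
eef_rot: [-3.141, -0.0, 1.504]
wrist_force: [0.6, 0.1, -1.6]
gripper_width: 0.0112
gripper_force: 58.7
```

Call:
{"op": "jog_arm", "data": {"series": [[0,0,0.3,0,0,0],[0,0,0.3,0,0,0],[0,0,0.3,0,0,0],[0,0,0.2,0,0,0],[0,0,0.2,0,0,0],[0,0,0.1,0,0,0],[0,0,0.1,0,0,0],[0,0,0,0,0,0]]}}

```text
time_s: 55.32
tool_pos: [0.492, -0.0038, 0.0357]
eef_rot: [3.14, 0.0, 1.504]
wrist_force: [-6.5, -0.9, 34.3]
gripper_width: 0.011
gripper_force: 64.3
```

Bottomed at the expected height with 34 N. Releasing and lifting clear.

Call:
{"op": "jog_arm", "data": {"series": [[0,0,-0.2,0,0,0],[0,0,0,0,0,0],[0,0,0,0,0,0],[0,0,0,0,0,0],[0,0,0,0,0,0],[0,0,-3,0,0,0],[0,0,-5,0,0,0],[0,0,-4,0,0,0],[4,0,0,0,0,0],[5,0,0,0,0,0],[5,0,0,0,0,0],[0,0,0,0,0,0]], "gripper": 0.4}}

```text
time_s: 56.82
tool_pos: [0.5008, 0.1387, 0.1562]
eef_rot: [3.142, -0.001, 1.507]
wrist_force: [0.8, -0.5, -1.2]
gripper_width: 0.0511
gripper_force: 0.0
```

```bash
python3 - <<'E'
from h import *
scan()
for n in("wrist","side"):
    p,w=cloud(n);a=np.radians(TH);d=w[...,:2]-SEAT
    x=np.cos(a)*d[...,0]+np.sin(a)*d[...,1];y=-np.sin(a)*d[...,0]+np.cos(a)*d[...,1]
    j=(x>-62)&(x<-42)&(abs(y)<50);H,S,V=cv2.split(cv2.cvtColor(p,cv2.COLOR_RGB2HSV));k=j&(H>15)&(H<35)&(S>140)
    print(n,"gate top z",np.percentile(w[...,2][k],[50,98]),"x",np.percentile(x[k],[2,98]),"y",np.percentile(y[k],[2,98]))
    g=j&(w[...,2]>80);print("grip top",np.percentile(w[...,2][g],[50,98]))
    if n=="wrist":sheet(*SEAT,lo=49,hi=54,r=60)
p,_=arm.camera("side");cv2.imwrite("pics/s9.png",cv2.resize(p[160:310,200:400,::-1],None,fx=4,fy=4,interpolation=cv2.INTER_CUBIC))
E
```

```text
R [439. 307.] 363.2 -315.9 65.9 40.2 48.6
R [320. 233.] 547.1 -5.7 90.1 55.4 -3.7
t 56.88 [500.6 137.1 156.1] 86.31 [ 0.9 -1.   1.2]
wrist gate top z [60.94889945 62.92652196] x [-55.26000594 -47.23309461] y [10.53387842 39.12258151]
grip top [91.1933939  92.62839074]
sheet wrist 528.3 -6.1 58.1 57.8 th 88.1 z 51.6 px 2806
side gate top z [50.1704557  65.50419527] x [-56.60562586 -47.5966092 ] y [-37.80624939  38.77124661]
grip top [86.70324034 94.98413164]
```

View pics/s9.png

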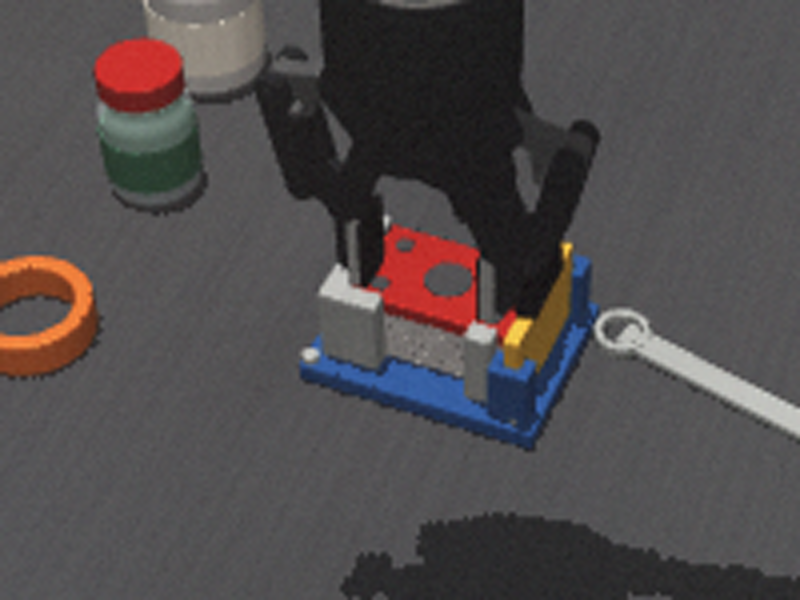

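The picture shows the template on the stack, tight in the fence corner, and the gate down in its slot (top at 62 mm, grip top at 92 mm, both at home height). The arm is clear, so I'll hand in.

```bash
python3 -c "
from workcell import arm
print(arm.close_job())"
```

```text
the job is handed in; nothing more can be done
None
```

I handed the job in at about 57 s: all four blanks stacked and pressed against both fences, the large red template squared on top (marks up), and the yellow gate plate down at home height in the slot; I lifted the template once by mistake, then set it back and squared it again before the gate went in.

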